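# Set the tin against the hidden stop of the marking bridge

## Robot

A 7-joint arm with a two-finger parallel gripper is mounted at the origin on a cart in front of the work surface, level with it; the furniture and walls round the work are solid. World frame = base frame: x ahead of the robot, y to its left, z up, the work surface at z = 0. Lengths are in m, angles in rad, forces in N, time in s.
With the tool pointing down it reaches from about 0.35 to 0.9 m from the base axis. Payload 8.1 kg.
Tool frame: the origin (TCP) lies midway between the tips of the shut fingers; the grasp point (between the pads) lies 19 mm behind it; z points along the fingers, y is the direction in which the jaws open and shut (so a half turn about z gives the same grasp; the last joint's range is limited). The gripper opens to 92 mm and grips with 3 to 60 N. Pads are 19 mm wide; open, the fingers measure 130 mm over their backs; the gripper's body (75 mm by 190 mm) begins 47 mm behind the grasp point.
Start: joints at [1.151, 0.434, 0.025, 1.573, -0.012, 1.134, -0.075], TCP at [0.195, -0.594, 0.227] pointing down, gripper open.
Joint ranges: [-2.62, 2.62], [-0.44, 2.09], [-1.27, 1.32], [0.08, 2.57], [-1.32, 4.46], [0.12, 2], [-2.74, 2.74]. Speed limits (rad/s): [2.22, 2.22, 3.01, 3.01, 3.14, 3.14, 3.14].

## Interface

Orientations are given as a rotation vector (axis times angle).
In Python, from cell import monitor, get_image, get_calibration, workorder, look_for, masks_of gives the robot as it stands.
- The arm moves only by the shell command python3 -m crank 'ROWS' [FORCE]. ROWS is JSON, a list of rows, each a list of 3 entries, a list of its own where there are three numbers: the shift along the tool's x, y, z in cm, then the turn about the tool's z in degrees, then the closure in counts, from 0 (fully open) to 255 (shut). A call has 1 to 5 rows; each row shifts and turns the commanded pose from where the row before left it, along the tool's axes as they then stand; what a row does not reach is not made up. A row lasts 1/10 s, in which the tool goes at most 50 mm and 8.59 degrees, less where a joint would pass 70% of its speed; a pose out of reach is approached as far as the arm can. A call with a gripper value outside its range is refused whole. The fingers move at their own pace and stop on an object; FORCE is the grip in N (left out, the last holds). Time passes only in rows, so rows that do not move let the fingers close. It gives the time, the measured TCP pose, the force and the opening at its end, in the units of the state.
- monitor.observe(): the state, without advancing time (a new reading comes with each control period).
- get_image(name): name is "scene" or "side" or "wrist"; returns (picture, depth): 400x640x3 uint8, red, green, blue; 400x640 float32, m along the optical axis (not along the pixel's ray), 0 where there is no reading.
- get_calibration(name): a dict with "fx", "fy", "cx", "cy" (pixels), "D" ([k1, k2, p1, p2, k3] as OpenCV has them; the pictures are not rectified), "R" (3x3) and "t" (3): a world point X has camera coordinates R X + t. Camera axes: x right, y down, z forward; pixel columns grow to the right and rows downward; lengths in m; the calibration is good to about 2 mm. A picture is of the moment at which its call begins: read the wrist's pose just before it. get_calibration takes no time and is no camera call; for the wrist camera it gives the pose at the moment of the call.
- workorder.sign_off(): hands the job in, once; it reports no verdict.
Trained networks look in the newest picture that a camera, given by its name, has taken for a name from the list of things; names that differ only in an ending like _2 or _b are one class to them, and where a whole thing is asked for, a point or a joint stands for the part that bears it (a point fixed in the world has none). Each returns a list of dicts, best first, with "score" (0 to 1); they miss things now and then, are a little off and sometimes report something else, mostly with a low value. They report only what shows in the picture. A call takes as long as a camera call.
- look_for(label, camera): "location" ([x, y, z] in m, in world coordinates, good to about 4 mm: the middle of the surface that is visible of it).
- masks_of(label, camera): "region" (400x640 bool, what is visible of it).
The state is a dict: "clock": time; "joints": joint angles; "dq": joint speeds; "joint_efforts": joint torques, N m; "position": TCP position; "ee_rot": TCP orientation; "force": force on the tool from outside, world axes, zero at the start; "ft_torque": the same for the moment, N m; "width": opening from 0.0 (shut) to 1.0 (fully open).
Only numpy, scipy, OpenCV 4.12 (cv2) and the standard library are available. Lean on these libraries where they do the work, as an engineer would, in place of code of your own. Each camera call takes 0.05 s, during which the arm holds its last target.

## Task

The flat black tin has to sit squarely against the stop hidden inside the low wooden marking bridge, ready to be marked. First lift the eraser out of the bridge's track and lay it on the notepad; then take the dark wooden bar with the brass knob and, touching the tin with nothing but this bar, nudge it along the track, with small taps at the end, until it just meets the stop without driving the stop back. Finally lay the bar flat on the table clear of the bridge, and leave the stapler, the black knob and the little carton where they are.

Things in the scene. Friction and masses are not known exactly. Their poses are not given: they have to be found in the camera images.
- bridge: Low wooden marking bridge, fixed; place and yaw vary. Origin on the table under the centre of its mouth; x points into the mouth along the track, y across. Board 90 mm wide, 6 mm thick, x = -200 to +110 mm. On it two aluminium rails, 6 mm wide, tops 10 mm above the table, 53 mm apart inside, x = -195 to 0 mm. Sliding the tin along the board takes at most 3 N.
- bridge_mouth (a point): Centre of the tunnel mouth's floor, 6 mm above the table; axes as the bridge. From here the roofed tunnel runs 110 mm in x: 53 mm wide inside, roof underside 28 mm and roof top 34 mm above the table, closed at the back; a 30 x 27 mm window in the roof, x = 15 to 45 mm, shows the passing tin but not the stop.
- stop_face (a point): Centre of the face of the stop inside the tunnel, out of all cameras' sight, 50 to 80 mm in from the mouth (varies); axes as the bridge. A steel block 44 mm wide held by friction alone: pushed along the track with more than about 10 N it gives way and does not spring back. It must not be driven back 4 mm.
- tin_mid (a point): Flat black tin, 50 x 74 x 16 mm, 0.15 kg, on the board between the rails, outside the tunnel; the point is its centre, half-way up (14 mm above the table). Its y axis (74 mm side, either way) lies along the track, its x axis across.
- eraser_mid (a point): White eraser in a blue sleeve, 20 x 43 x 12 mm, lying across the track between the tin and the mouth; the point is its centre, half-way up (12 mm above the table). Its x axis is the 20 mm side (roughly along the track), y the 43 mm side. At least 25 mm of board is free before and after it.
- notepad: Wire-bound notepad lying flat, fixed, 134 (x) x 100 (y) mm, its top 9 mm above the table; origin on the table under its centre. Fixed things near: at the back left a blue letter tray on wire legs, under 0.15 m high, front edge 0.73 m ahead of the robot; in front of it to the right a black tape dispenser, 88 mm high, about 0.42 to 0.53 m ahead; pen pot, 0.18 m high, 0.81 m ahead.
- bar_mid (a point): Dark wooden bar with a brass knob, the tapping tool: 24 (x) x 130 (y) x 12 mm, 0.13 kg, flat on the table; the point is the bar's centre, half-way up (6 mm above the table). The knob, 15 mm thick, rises to 31 mm above the bar's underside, 45 mm from the centre towards -y; the +y end is plain and square: tap with it, the knob does not fit under the roof.
- stapler: Red and black stapler, 34 (x) x 144 (y) x 44 mm, loose, to be left alone; origin under its centre. It and the bar lie in two places, one left and one right, and may be swapped.
- knob: Black dumb-bell shaped knob, 41 mm across, 56 mm high, loose, standing beside the track, to be left alone; origin under its centre.
- carton: Small upright carton, 23 (x) x 46 (y) x 56 mm, loose, standing beside the track, to be left alone; origin under its centre.

How it is judged:
By the outcome, as a careful person would: the job done as asked, in the order asked, and still so for the second after the job is handed in, with the robot touching nothing.
It also fails if it takes over 72 s, if anything falls off the work surface, if the arm or the gripper's body presses on something with over 40 N, if the wrist force passes 120 N, or if a joint passes its speed limit or range.

## Working session

There is one attempt and no reset: what is moved stays moved. The work goes in short steps, Python scripts to look and compute and a shell command to move; the robot and the scene stay as the last step left them, time stands still between calls to the robot, and variables do not carry over. Pictures are saved under pics/ and viewed, and the job is handed in when it is done.

```bash
ls; mkdir -p pics; python3 - <<'E'
from cell import *
import cv2
s=monitor.observe();print(s)
for n in ("scene","side","wrist"):
    p,d=get_image(n);cv2.imwrite(f"pics/a_{n}.png",p[...,::-1]);c=get_calibration(n);print(n,c)
    for l in ("bridge","tin_mid","eraser_mid","notepad","bar_mid","stapler","knob","carton"):
        r=look_for(l,n)
        print(n,l,[(round(q['score'],2),[round(float(v),4) for v in q['location']]) for q in r[:2]])
print(monitor.observe()['clock'])
E
```

```text
pics
{'clock': 0.0, 'joints': array([ 1.15139479,  0.43519816,  0.0249666 ,  1.57407371, -0.01160777,
        1.13394122, -0.07509915]), 'dq': array([-1.31307790e-03,  1.09841429e-03, -4.45168359e-05, -6.35222179e-05,
        1.48554787e-03,  8.52802288e-04, -2.71427248e-04]), 'joint_efforts': array([-1.11258338e-03, -6.67852020e+01,  9.84488502e-01, -3.14460933e+01,
       -6.05625822e-02,  4.29718033e-02,  1.52603475e-04]), 'position': array([ 0.19451056, -0.59345851,  0.22596933]), 'ee_rot': array([-3.10086476e+00, -4.95223754e-01,  5.57933728e-04]), 'force': array([ 0.33593137, -0.01008404, -0.26605546]), 'ft_torque': array([ 0.02293256, -0.00377354,  0.01443933]), 'width': 0.9983491469537593}
scene {'fx': 441.06640403648004, 'fy': 441.06640403648004, 'cx': 311.9584529301547, 'cy': 201.15369373289482, 'D': array([-0.03148962,  0.        ,  0.        ,  0.        ,  0.        ]), 'R': array([[-0.65449667, -0.75590079,  0.01575132],
       [-0.41719072,  0.3436932 , -0.84132448],
       [ 0.63054422, -0.55721537, -0.54030085]]), 't': array([0.36319952, 0.25090534, 0.84639137])}
sce
[... 1052 characters left out ...]
4, 0.0103]), (0.3, [0.5815, 0.151, 0.0211])]
side knob [(0.64, [0.5826, 0.1507, 0.02])]
side carton [(0.79, [0.3896, 0.1455, 0.0404])]
wrist {'fx': 288.5005540520175, 'fy': 288.5005540520175, 'cx': 314.0117562009117, 'cy': 200.14279599528277, 'D': array([-0.02807075,  0.        ,  0.        ,  0.        ,  0.        ]), 'R': array([[ 3.12019368e-01, -9.50075692e-01, -3.04707614e-04],
       [-9.12604627e-01, -2.99802451e-01,  2.77977130e-01],
       [-2.64190666e-01, -8.64561707e-02, -9.60587644e-01]]), 't': array([-0.62492472, -0.0344509 ,  0.38915884])}
wrist bridge []
wrist tin_mid []
wrist eraser_mid []
wrist notepad []
wrist bar_mid []
wrist stapler []
wrist knob []
wrist carton []
1.35
```

View pictures.

View pics/a_scene.png

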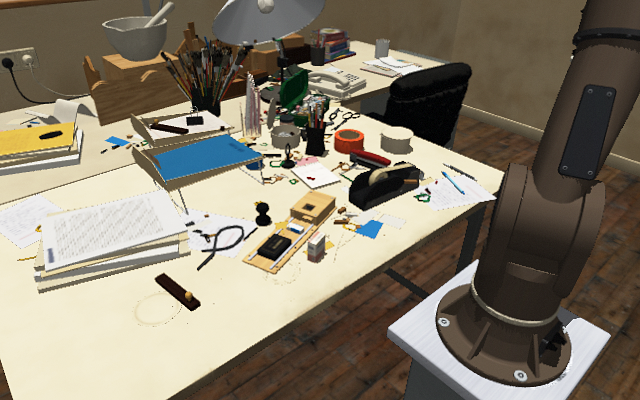

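View pics/a_side.png

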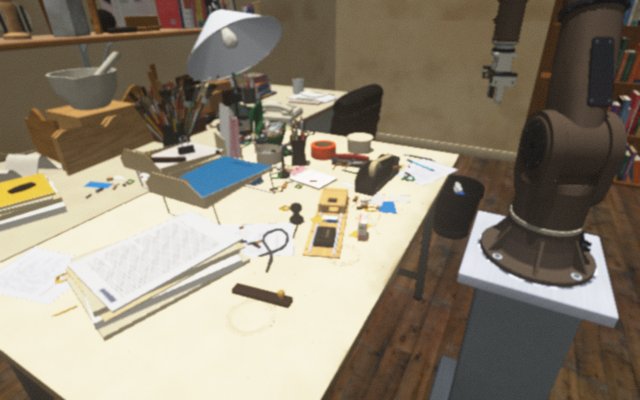

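```bash
cat > h.py <<'E'
from cell import *
import cv2, numpy as np
from scipy.spatial.transform import Rotation as Ro
np.set_printoptions(precision=4,suppress=True)
def st():
    s=monitor.observe();R=Ro.from_rotvec(s['ee_rot']).as_matrix()
    return s,np.array(s['position']),R
def yaw(R): return np.degrees(np.arctan2(R[1,0],R[0,0]))
def plan(target,xdir=None):
    s,p,R=st()
    print('t',round(s['clock'],2),'p',p,'xyaw',yaw(R).round(2),'zax',R[:,2],'w',round(s['width'],3),'F',s['force'])
    d=R.T@(np.array(target)-p)*100
    print('shift cm before turn',d)
    if xdir is not None:
        x=np.array([np.cos(np.radians(xdir)),np.sin(np.radians(xdir)),0]);v=R.T@x
        a=np.degrees(np.arctan2(v[1],v[0]));print('turn',a, 'or',a+180 if a<0 else a-180)
        R2=R@Ro.from_euler('z',a,degrees=True).as_matrix();print('shift cm after turn',R2.T@(np.array(target)-p)*100)
def snap(n,f):
    c=get_calibration(n);p,d=get_image(n);cv2.imwrite(f'pics/{f}.png',p[...,::-1]);np.savez(f'pics/{f}.npz',p=p,d=d,**c);return p,d,c
def ray(c,uv):
    K=np.array([[c['fx'],0,c['cx']],[0,c['fy'],c['cy']],[0,0,1]])
    n=cv2.undistortPoints(np.array(uv,float).reshape(-1,1,2),K,np.array(c['D'])).reshape(-1,2)
    v=np.c_[n,np.ones(len(n))]@c['R'];o=-c['R'].T@c['t'];return o,v
def onz(c,uv,z):
    o,v=ray(c,uv);return o+v*((z-o[2])/v[:,2])[:,None]
def proj(c,X):
    K=np.array([[c['fx'],0,c['cx']],[0,c['fy'],c['cy']],[0,0,1]])
    return cv2.projectPoints(np.array(X,float).reshape(-1,1,3),cv2.Rodrigues(np.array(c['R']))[0],np.array(c['t']),K,np.array(c['D']))[0].reshape(-1,2)
def cloud(c,d):
    h,w=d.shape;u,v=np.meshgrid(np.arange(w),np.arange(h))
    o,r=ray(c,np.c_[u.ravel(),v.ravel()]);return (o+r*d.reshape(-1,1)).reshape(h,w,3)
def load(f):
    z=np.load(f'pics/{f}.npz');return z['p'],z['d'],{k:z[k] for k in z.files if k not in('p','d')}
def look(l,n):
    r=look_for(l,n);print(n,l,[(round(q['score'],2),np.round(q['location'],4)) for q in r[:3]])
E
python3 - <<'E'
from h import *
c=get_calibration('wrist');s,p,R=st()
o=-c['R'].T@c['t'];print('cam in tool',R.T@(o-p),'axis in tool',R.T@c['R'][2])
plan([0.45,0.1,0.3])
p,d=get_image('side');c=get_calibration('side');X=cloud(c,d)
# bridge estimate
import numpy as np
m=masks_of('bridge','side')
for q in m[:2]:
    P=X[q['region']];P=P[(P[:,2]>-.01)&(P[:,2]<.045)];print(q['score'],len(P),P.mean(0));cv_=np.cov(P[:,:2].T);print(np.linalg.eigh(cv_))
    cv2.imwrite('pics/m.png',q['region']*255)
print(X[:, :,0][200,320])
E
```

```text
cam in tool [ 0.0754 -0.     -0.1565] axis in tool [-0.278  -0.0002  0.9606]
t 1.35 p [ 0.1947 -0.5939  0.2267] xyaw 18.15 zax [-0. -0. -1.] w 1.003 F [-0.474   0.4402 -0.1698]
shift cm before turn [ 45.8741 -57.9883  -7.3296]
0.73 1669 [0.4964 0.1156 0.0146]
EighResult(eigenvalues=array([0.0008, 0.0094]), eigenvectors=array([[-0.9379, -0.3468],
       [-0.3468,  0.9379]]))
0.5582915959957986[ WARN:0@1.610] global loadsave.cpp:1063 imwrite_ Unsupported depth image for selected encoder is fallbacked to CV_8U.
```

```bash
python3 -m crank '[[[2.4,-3,-1],0,0],[[2.4,-3,-1],0,0],[[2.4,-3,-1],0,0],[[2.4,-3,-1],0,0],[[2.4,-3,-1],0,0]]'; python3 -m crank '[[[2.4,-3,-0.5],0,0],[[2.4,-3,-0.5],0,0],[[2.4,-3,-0.5],0,0],[[2.4,-3,-0.3],0,0],[[2.4,-3,0],0,0]]'; python3 - <<'E'
from h import *
plan([0.45,0.1,0.3],-69.7);print(st()[0]['joints'])
E
```

```text
clock: 1.95
position: [0.2623, -0.4125, 0.2772]
ee_rot: [3.102, 0.495, 0.0]
force: [0.4, 0.1, 1.0]
width: 1.0
clock: 2.45
position: [0.3298, -0.2327, 0.2954]
ee_rot: [3.101, 0.495, 0.002]
force: [0.9, -0.4, -0.4]
width: 1.002
t 2.45 p [ 0.3298 -0.2327  0.2954] xyaw 18.14 zax [ 0.0012 -0.001  -1.    ] w 1.002 F [ 0.9042 -0.3642 -0.4245]
shift cm before turn [ 21.7787 -27.8732  -0.4778]
turn 87.84399280058436 or -92.15600719941564
shift cm after turn [-27.0342 -22.8119  -0.4778]
[ 0.708   0.0231 -0.2293  1.941   0.006   1.1766 -0.7777]
```

```bash
python3 -m crank '[[[2.7,-3.5,0],0,0],[[2.7,-3.5,0],0,0],[[2.7,-3.5,0],0,0],[[2.7,-3.5,0],0,0],[[2.7,-3.5,0],0,0]]'; python3 -m crank '[[[2.7,-3.5,0],0,0],[[2.7,-3.5,0],8.4,0],[[0,0,0],8.4,0],[[0,0,0],8.4,0],[[0,0,0],8.4,0]]';python3 -m crank '[[[0,0,0],8.4,0],[[0,0,0],8.4,0],[[0,0,0],8.4,0],[[0,0,0],8.4,0],[[0,0,0],8.4,0]]';python3 -m crank '[[[0,0,0],8.4,0],[[0,0,0],4,0],[[0,0,0],0,0]]'; python3 - <<'E'
from h import *
plan([0.45,0.1,0.3],-69.7);print(st()[0]['joints'])
snap('wrist','w1')
for l in ("bridge","tin_mid","eraser_mid","notepad","bar_mid","stapler","knob","carton"): look(l,'wrist')
E
```

```text
clock: 2.95
position: [0.4034, -0.024, 0.2951]
ee_rot: [3.102, 0.495, 0.002]
force: [1.4, -0.7, 0.5]
width: 1.001
clock: 3.45
position: [0.4305, 0.0509, 0.2947]
ee_rot: [3.117, -0.393, -0.0]
force: [0.1, -0.2, -0.1]
width: 0.997
clock: 3.95
position: [0.431, 0.047, 0.2926]
ee_rot: [2.846, -1.307, 0.0]
force: [0.2, -0.1, -0.9]
width: 1.002
clock: 4.25
position: [0.4321, 0.0463, 0.2902]
ee_rot: [2.809, -1.358, 0.003]
force: [0.0, 1.2, 0.5]
width: 0.998
t 4.25 p [0.4321 0.0463 0.2902] xyaw -51.59 zax [-0.0079 -0.0208 -0.9998] w 0.998 F [0.0438 1.2146 0.5268]
shift cm before turn [-3.084  -4.7153 -1.1042]
turn 18.098260100789634 or -161.90173989921036
shift cm after turn [-4.3962 -3.524  -1.1042]
[-0.2589  0.074   0.0144  1.8996  0.0186  1.1808 -2.7231]
wrist bridge [(0.55, array([0.5141, 0.0529, 0.0112]))]
wrist tin_mid [(0.72, array([0.4729, 0.1752, 0.0234]))]
wrist eraser_mid [(0.97, array([0.4979, 0.1031, 0.017 ]))]
wrist notepad [(0.71, array([ 0.6354, -0.0739,  0.0085])), (0.27, array([0.3994, 0.1197, 0.0554])), (0.16, array([0.4723, 0.1774, 0.0213]))]
wrist bar_mid []
wrist stapler []
wrist knob [(0.63, array([0.5845, 0.1346, 0.05  ])), (0.59, array([0.5129, 0.0501, 0.0114]))]
wrist carton [(0.98, array([0.3978, 0.1211, 0.0601]))]
```

View pics/w1.png

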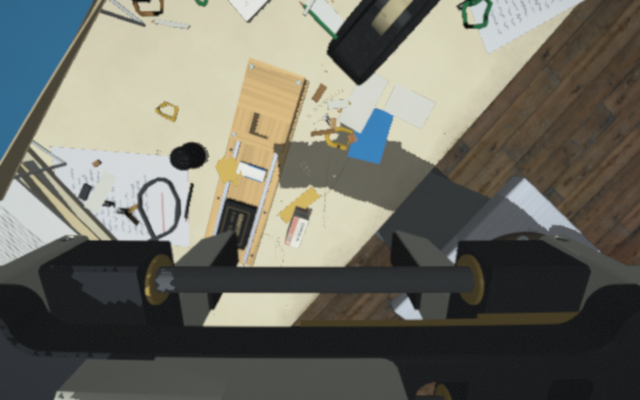

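```bash
python3 - <<'E'
from h import *
p,d,c=load('w1')
cv2.imwrite('pics/w1c.png',cv2.resize(p[50:250,150:350,::-1],(800,800),interpolation=cv2.INTER_CUBIC)[:600] if 0 else cv2.resize(p[50:250,150:350,::-1],(600,600),interpolation=cv2.INTER_CUBIC))
X=cloud(c,d)
for uv in [(253,170),(245,215),(297,230),(195,155)]: print(uv,X[uv[1],uv[0]])
E
python3 -m crank '[[[0,0,0],-8.5,0],[[0,0,0],-8.5,0],[[0,0,0],-8.5,0],[[0,0,0],-8.5,0],[[0,0,0],-8.5,0]]';python3 -m crank '[[[0,0,0],-8.5,0],[[0,0,0],-8.5,0],[[0,0,0],-8.5,0],[[0,0,0],-8.5,0],[[0,0,0],-8.5,0]]';python3 -m crank '[[[0,0,0],-8.5,0],[[0,0,0],-8.5,0],[[0,0,0],-8.5,0],[[0,0,0],-8.5,0],[[0,0,0],-8.5,0]]';python3 -m crank '[[[0,0,0],-8.5,0],[[0,0,0],-8.5,0],[[0,0,0],-8.5,0],[[0,0,0],-8.5,0],[[0,0,0],0,0]]'
```

```text
(253, 170) [0.501  0.0992 0.0178]
(245, 215) [0.4699 0.1642 0.0197]
(297, 230) [0.3981 0.1226 0.0541]
(195, 155) [0.5809 0.1332 0.0197]
clock: 5.2
position: [0.4322, 0.0447, 0.2901]
ee_rot: [3.111, -0.242, -0.01]
force: [-0.0, 0.5, -0.4]
width: 1.001
clock: 5.7
position: [0.4322, 0.0447, 0.2902]
ee_rot: [2.991, 0.903, -0.021]
force: [-0.4, -0.1, 0.3]
width: 0.999
clock: 6.2
position: [0.4322, 0.0448, 0.2902]
ee_rot: [2.465, 1.929, -0.03]
force: [0.0, 0.2, -0.9]
width: 1.0
clock: 6.7
position: [0.4322, 0.0447, 0.2902]
ee_rot: [1.802, 2.567, -0.034]
force: [0.1, 0.7, -0.3]
width: 0.996
```

View pics/w1c.png

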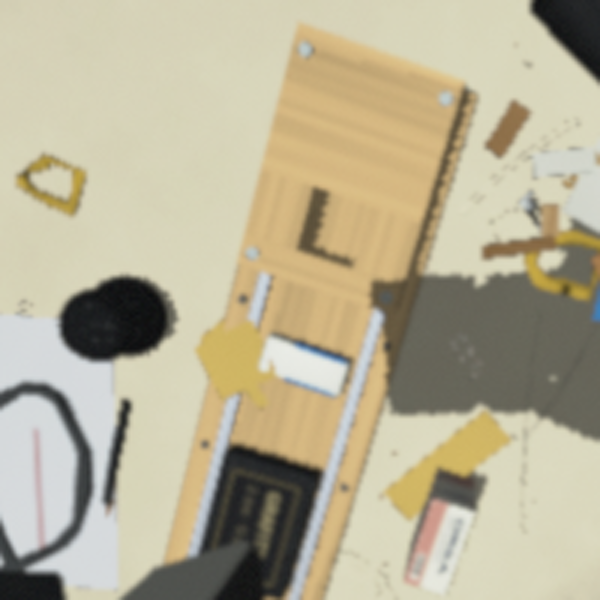

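```bash
python3 - <<'E'
from h import *
plan([0.45,0.1,0.3],110.3);print(st()[0]['joints'])
snap('wrist','w2')
for l in ("tin_mid","eraser_mid","bar_mid","knob","carton"): look(l,'wrist')
E
```

```text
t 6.7 p [0.4322 0.0447 0.2902] xyaw 109.89 zax [-0.0082 -0.0204 -0.9998] w 0.996 F [ 0.1441  0.6701 -0.3033]
shift cm before turn [ 4.5769  3.5389 -1.11  ]
turn -0.4216765470106658 or 179.57832345298934
shift cm after turn [ 4.5508  3.5724 -1.11  ]
[-0.1041  0.0839 -0.1481  1.8891  0.0325  1.1827  0.0828]
wrist tin_mid [(0.93, array([0.4685, 0.1881, 0.0223]))]
wrist eraser_mid [(0.89, array([0.5002, 0.1011, 0.0142]))]
wrist bar_mid [(0.28, array([0.4987, 0.1034, 0.0144]))]
wrist knob [(0.92, array([0.5797, 0.1412, 0.0486]))]
wrist carton [(0.63, array([0.3953, 0.1299, 0.0576]))]
```

View pics/w2.png

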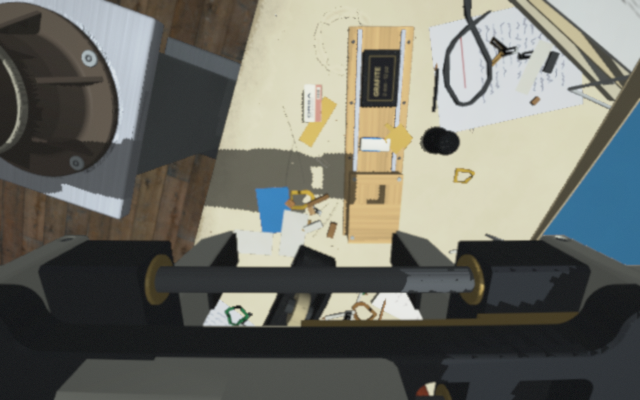

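```bash
python3 - <<'E'
from h import *
p,d,c=load('w2')
cv2.imwrite('pics/w2c.png',cv2.resize(p[15:255,290:490,::-1],None,fx=2.5,fy=2.5,interpolation=cv2.INTER_CUBIC))
E
```

```text
(no output)
```

View pics/w2c.png

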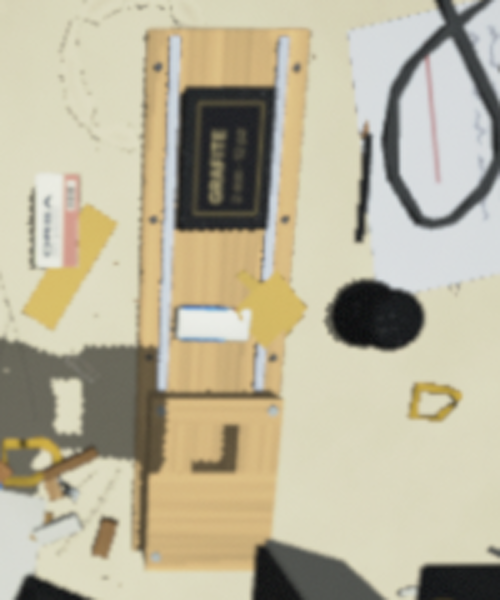

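```bash
cat >> h.py <<'E'
from scipy.optimize import least_squares
def bfit(c,pts,crop,verbose=1):
    # pts: list of (crop uv, bridge xyz mm)
    uv=np.array([q[0] for q in pts],float)/crop[2]+np.array(crop[:2]);B=np.array([q[1] for q in pts])/1000
    def tow(v):
        a=v[2];return np.c_[v[0]+np.cos(a)*B[:,0]-np.sin(a)*B[:,1],v[1]+np.sin(a)*B[:,0]+np.cos(a)*B[:,1],B[:,2]]
    r=least_squares(lambda v:(proj(c,tow(v))-uv).ravel(),[.52,.05,-1.22],loss='soft_l1')
    if verbose: print('bridge',r.x[:2],np.degrees(r.x[2]));print((proj(c,tow(r.x))-uv).round(1).tolist())
    return r.x
E
python3 - <<'E'
from h import *
p,d,c=load('w2')
pts=[((148,29),(-200,-45,6)),((311,29),(-200,45,6)),((175,37),(-195,-29.5,10)),((284,37),(-195,29.5,10)),((152,398),(0,-35,34)),((280,396),(0,35,34))]
pts=[((148,29),(-200,-45,6)),((311,29),(-200,45,6)),((175,37),(-195,-29.5,10)),((284,37),(-195,29.5,10)),((162,390),(0,-29.5,10)),((258,390),(0,29.5,10)),
((192,470),(45,-15,34)),((240,425),(15,15,34))]
v=bfit(c,pts,(290,15,2.5))
a=v[2];Rb=np.array([[np.cos(a),-np.sin(a)],[np.sin(a),np.cos(a)]])
X=cloud(c,d)
def br(uv,z): 
    W=onz(c,np.array(uv)/2.5+[290,15],z);return (W[:,:2]-v[:2])@Rb*1000
print('roof cnrs',br([(152,398),(280,396),(145,568),(270,570)],.034))
print('tin',br([(184,88),(272,88),(176,229),(265,229)],.022))
print('eraser',br([(178,309),(177,338),(250,340),(250,309)],.018))
print('knob',br([(395,318)],.05),'carton',br([(37,175),(80,175)],.056))
print('window',br([(192,470),(240,470),(240,425),(225,425)],.034))
for uv in [(270,300),(285,310),(245,320),(210,325),(300,330),(262,200)]:
    q=np.array(uv)/2.5+[290,15];print('star',uv,X[int(q[1]),int(q[0])])
E
```

```text
bridge [0.5189 0.0651] -69.90288616805358
[[-0.9, -0.5], [0.3, -0.5], [0.0, -0.5], [0.3, -0.4], [0.0, 0.8], [0.2, 0.8], [-1.5, 1.6], [0.8, 0.2]]
roof cnrs [[ -1.3277 -38.3248]
 [ -2.5721  35.7711]
 [106.7073 -38.9698]
 [107.954   39.1177]]
tin [[-167.0387  -25.3194]
 [-167.0665   21.5107]
 [ -95.0943  -26.692 ]
 [ -95.119    23.0506]]
eraser [[-50.6821 -23.1236]
 [-33.897  -22.9885]
 [-32.7536  20.008 ]
 [-50.7055  18.728 ]]
knob [[-48.9345  89.7401]] carton [[-120.8523 -102.6201]
 [-120.7562  -80.8982]]
window [[ 42.4683 -12.9505]
 [ 42.4364  15.7165]
 [ 14.7548  13.7854]
 [ 14.7638   4.9935]]
star (270, 300) [0.529  0.1279 0.014 ]
star (285, 310) [0.5396 0.1257 0.0143]
star (245, 320) [0.5194 0.1123 0.0162]
star (210, 325) [0.5015 0.1025 0.0152]
star (300, 330) [ 0.5585  0.1181 -0.0026]
star (262, 200) [0.4995 0.1758 0.0192]
```

```bash
python3 - <<'E'
from h import *
import numpy as np
C=[]
for n in ('scene','side'):
    p,d,c=snap(n,'h_'+n);X=cloud(c,d);C.append(X[d>0])
    for q in masks_of('notepad',n)[:1]:
        P=X[q['region']&(d>0)];P=P[(P[:,2]<.03)];print(q['score'],np.median(P,0),P.min(0),P.max(0),cv2.minAreaRect(P[:,:2].astype(np.float32)))
P=np.vstack(C)
for x in np.arange(.40,.90,.02):
    row=''
    for y in np.arange(.2,-.32,-.02):
        m=(abs(P[:,0]-x)<.01)&(abs(P[:,1]-y)<.01)&(P[:,2]>-.02)&(P[:,2]<.4)
        row+='%4s'%(int(1000*np.percentile(P[m,2],98)) if m.sum()>1 else '.')
    print('%.2f'%x,row)
E
```

```text
0.91 [ 0.6728 -0.1148  0.0082] [ 0.6094 -0.1926 -0.0033] [ 0.7586 -0.0589  0.0205] ((0.6885254383087158, -0.12588408589363098), (0.11504112184047699, 0.15503185987472534), 79.50012969970703)
0.83 [ 0.6722 -0.1119  0.0088] [ 0.6079 -0.1887 -0.0026] [ 0.7656 -0.0599  0.0204] ((0.6866293549537659, -0.13060522079467773), (0.12323329597711563, 0.15218257904052734), 80.07976531982422)
0.40    1   2  51  57  57  56 371 398   1 381 373   6   5   4   2   2   3   2   1   1   1   1  10  12  12   5
0.42    7   6   1   2  56  56 398 398 384 373   3   7   6   5   5   4   3   1   2   2   1   1   2  48  47   4
0.44   23  21  11   7   4   1 398 398  39 372  10  11   8   9   3  39  71  77  76  75  74  69  51  65  68  66
0.46   24  24  23  21  10 378 397 398 398 371  12  10  10  10   5  62  76  78  77  81  84  82  78  74  72  70
0.48   24  24  23   7  14 397 397 371 398  23   2   3  10  11   2  31  31  76  88  89  86  83  79  75  73  70
0.50   23  24  23   8 396 397 398 398 398  35  35  35  11  11   2  53  74  77  78  77  76  74  56  66  69  67
0.52    7   9  11  16  18 397 398 398 398  35  35  35  34 
[... 1331 characters left out ...]
   6   4   3   4   3 100   0   2  50  51
0.78   96  96  96  96  96  96  96  97  96  96   2   2  22  22  68  77  16  12  10   6 102 161 159 100  41  51
0.80   97  97  96  97  96  97  96  96  97  95   2   1  22  22  24  75  64  15  13   8 136 126 164 175   2  49
0.82   97  97  97  96  96  97  96  96  96  96  29  30   8  20   2   2  24  22  12 102 173 168 162 159   3   4
0.84   98  98  97  97  97  96  97  96  96  95  22  18  39   1   1   2   1  13   9   4   1 103 101   .   .   6
0.86   99  98  98  97  97  97  97  97  96  95   9   .  39   2   2  10  10  12  37  51  48   2   1  19   .   .
0.88   98  99  99  99  98  98  97  97  97  96   1   .   .   0  12   9   3  51  51  50  51  51   2  19  19  19
```

```bash
python3 - <<'E'
from h import *
plan([0.502,0.1035,0.08],110.1);
for n in ('side',):
    r=masks_of('bar_mid',n)
    p,d,c=load('h_'+n);X=cloud(c,d)
    for q in r[:2]:
        m=q['region'];P=X[m&(d>0)];P=P[P[:,2]>-.01];print(q['score'],np.median(P,0),cv2.minAreaRect(P[P[:,2]<.018][:,:2].astype(np.float32)))
        print('high',P[P[:,2]>.022].mean(0))
        ys,xs=np.where(m);print(xs.min(),xs.max(),ys.min(),ys.max())
E
```

```text
t 7.2 p [0.4321 0.0452 0.2902] xyaw 109.76 zax [-0.0082 -0.0205 -0.9998] w 0.998 F [-0.3786  0.312   0.557 ]
shift cm before turn [ 3.4749  8.8527 20.8341]
turn -0.3501349581161414 or 179.64986504188386
shift cm after turn [ 3.4207  8.8738 20.8341]
0.57 [0.4849 0.433  0.0118] ((0.4930111765861511, 0.42369139194488525), (0.13142161071300507, 0.03820434957742691), 8.050712585449219)
high [0.4453 0.4258 0.0278]
232 291 283 307
```

```bash
python3 -m crank '[[[0.7,1.77,4.1],0,90],[[0.7,1.77,4.1],0,90],[[0.7,1.77,4.1],-0.3,90],[[0.7,1.77,4.1],0,90],[[0.65,1.77,4.1],0,90]]' 15; python3 -m crank '[[[0,0,0.3],0,90],[[0,0,0],0,90]]'; python3 - <<'E'
from h import *
plan([0.502,0.1035,0.0115],110.1)
snap('wrist','w3')
E
```

```text
clock: 7.75
position: [0.5026, 0.1041, 0.0818]
ee_rot: [1.797, 2.57, -0.033]
force: [1.3, -0.9, 0.6]
width: 0.653
clock: 7.95
position: [0.501, 0.1032, 0.0798]
ee_rot: [1.798, 2.572, -0.037]
force: [0.0, -0.4, 1.4]
width: 0.65
t 7.95 p [0.501  0.1032 0.0798] xyaw 110.12 zax [-0.011  -0.0214 -0.9997] w 0.65 F [ 0.0306 -0.4005  1.3576]
shift cm before turn [0.1073 0.2244 6.8274]
turn 0.0003619532100564637 or -179.99963804678995
shift cm after turn [0.1073 0.2244 6.8274]
```

View pics/w3.png

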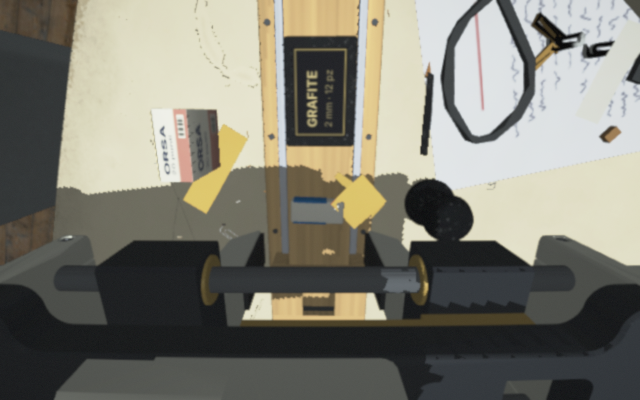

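```bash
python3 - <<'E'
from h import *
p,d,c=load('w3');X=cloud(c,d)
cv2.imwrite('pics/w3c.png',cv2.resize(p[150:270,240:440,::-1],None,fx=4,fy=4,interpolation=cv2.INTER_CUBIC))
for u in range(280,390,6): print(u,X[208,u])
E
```

```text
280 [0.4733 0.0928 0.0046]
286 [0.478  0.0963 0.0093]
292 [0.4825 0.1007 0.017 ]
298 [0.487  0.1021 0.0163]
304 [0.4915 0.104  0.0167]
310 [0.4961 0.1054 0.0159]
316 [0.5005 0.1073 0.0168]
322 [0.505  0.1089 0.0165]
328 [0.5096 0.1104 0.016 ]
334 [0.5139 0.1125 0.0171]
340 [0.5186 0.1137 0.0156]
346 [0.5235 0.1148 0.0137]
352 [0.5282 0.1164 0.0133]
358 [0.5325 0.1183 0.0142]
364 [0.5374 0.1196 0.0127]
370 [0.5426 0.1208 0.0105]
376 [0.5465 0.1231 0.0128]
382 [ 0.5557  0.1215 -0.0011]
388 [ 0.5605  0.1233 -0.0011]
```

View pics/w3c.png

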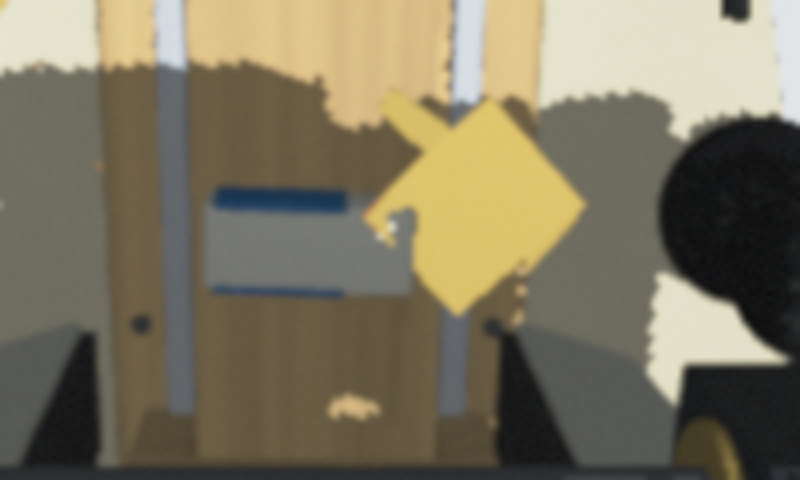

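```bash
python3 - <<'E'
from h import *
p,d,c=load('w3')
W=onz(c,np.array([(207,195),(207,292),(411,296),(411,205)])/4+[240,150],.018);print(W,W.mean(0))
W=onz(c,np.array([(178,410),(453,415),(172,10),(467,10)])/4+[240,150],.010);print(W, 'mouth',(W[0]+W[1])/2,'far',(W[2]+W[3])/2)
dd=(W[0]+W[1])/2-(W[2]+W[3])/2;print(np.degrees(np.arctan2(dd[1],dd[0])))
E
```

```text
[[0.4798 0.1083 0.018 ]
 [0.4864 0.0889 0.018 ]
 [0.5253 0.1025 0.018 ]
 [0.5181 0.1203 0.018 ]] [0.5024 0.105  0.018 ]
[[0.4897 0.0574 0.01  ]
 [0.5458 0.0773 0.01  ]
 [0.4613 0.139  0.01  ]
 [0.5151 0.1588 0.01  ]] mouth [0.5178 0.0673 0.01  ] far [0.4882 0.1489 0.01  ]
-70.08287852569592
```

```bash
python3 -m crank '[[[0.1,0.12,2.2],0,90],[[0.05,0.1,2.2],0,90],[[0,0,1.6],0,90]]'; python3 -m crank '[[[0,0,0.4],0,90],[[0,0,0.3],0,90],[[0,0,0],0,90]]'; python3 - <<'E'
from h import *
plan([0.5024,0.1045,0.0115],110.1)
E
```

```text
clock: 8.3
position: [0.5041, 0.104, 0.0221]
ee_rot: [1.797, 2.568, -0.03]
force: [-0.1, 0.1, -0.3]
width: 0.649
clock: 8.6
position: [0.5037, 0.1042, 0.0146]
ee_rot: [1.797, 2.569, -0.031]
force: [-0.2, 0.8, -0.2]
width: 0.649
t 8.6 p [0.5037 0.1042 0.0146] xyaw 110.07 zax [-0.0062 -0.0201 -0.9998] w 0.649 F [-0.18    0.8439 -0.1599]
shift cm before turn [ 0.0814 -0.104   0.3147]
turn -0.041241654498571735 or 179.95875834550142
shift cm after turn [ 0.0814 -0.1039  0.3147]
```

Down 2.5 mm more, no contact so far; then close.

```bash
python3 -m crank '[[[0.05,-0.1,0.28],0,90],[[0,0,0],0,140],[[0,0,0],0,255],[[0,0,0],0,255],[[0,0,0],0,255]]' 15; python3 -m crank '[[[0,0,0],0,255],[[0,0,0],0,255]]'; python3 -m crank '[[[0,0,-1],0,255],[[0,0,-2],0,255],[[0,0,0],0,255]]';python3 - <<'E'
from h import *
plan([0.69,-0.12,0.12],110.1);snap('wrist','w4')
E
```

```text
clock: 9.1
position: [0.5019, 0.1043, 0.0107]
ee_rot: [1.797, 2.57, -0.033]
force: [-1.1, 0.7, 3.4]
width: 0.465
clock: 9.3
position: [0.5019, 0.1044, 0.0107]
ee_rot: [1.797, 2.57, -0.033]
force: [-0.9, -0.0, 6.2]
width: 0.464
clock: 9.6
position: [0.5034, 0.1054, 0.0427]
ee_rot: [1.796, 2.569, -0.029]
force: [0.5, 0.1, 0.5]
width: 0.467
t 9.6 p [0.5034 0.1054 0.0427] xyaw 110.09 zax [-0.005  -0.0194 -0.9998] w 0.467 F [0.4827 0.1015 0.4618]
shift cm before turn [-27.706    9.6922  -7.3868]
turn -0.016522282120559378 or 179.98347771787945
shift cm after turn [-27.7087   9.6843  -7.3868]
```

View pics/w4.png

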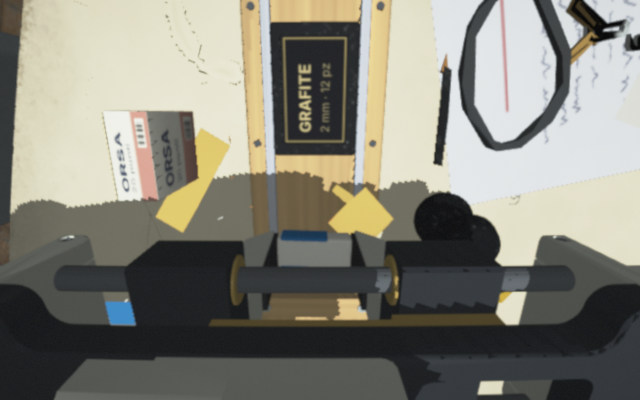

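```bash
python3 -m crank '[[[-3.5,1.2,-2.5],0,255],[[-3.8,1.35,-2.2],0,255],[[-4,1.4,-1.5],0,255],[[-4,1.4,-0.8],0,255],[[-4,1.4,-0.4],0,255]]' 15; python3 -m crank '[[[-4.2,1.45,0],0,255],[[-4.2,1.45,0],0,255],[[0,0,0],-8.4,255],[[0,0,0],-8.4,255],[[0,0,0],-8.4,255]]'; python3 -m crank '[[[0,0,1],-8.4,255],[[0,0,1],-8.4,255],[[0,0,1],-8.4,255],[[0,0,1],-8.4,255],[[0,0,1],-8.4,255]]';python3 - <<'E'
from h import *
plan([0.69,-0.122,0.0145],180);snap('wrist','w5')
E
```

```text
clock: 10.15
position: [0.6334, -0.0531, 0.1172]
ee_rot: [1.797, 2.57, -0.033]
force: [0.9, 0.4, 1.6]
width: 0.471
clock: 10.65
position: [0.6879, -0.1209, 0.1163]
ee_rot: [-1.186, -2.907, 0.035]
force: [1.5, 0.2, 0.1]
width: 0.465
clock: 11.15
position: [0.6874, -0.1216, 0.0662]
ee_rot: [-0.065, -3.132, 0.032]
force: [0.6, 0.4, -0.3]
width: 0.467
t 11.15 p [ 0.6874 -0.1216  0.0662] xyaw 177.63 zax [-0.0095 -0.0203 -0.9997] w 0.467 F [ 0.607   0.4179 -0.3341]
shift cm before turn [-0.3054  0.0784  5.1702]
turn -2.360007843039592 or 177.6399921569604
shift cm after turn [-0.3084  0.0657  5.1702]
```

View pics/w5.png

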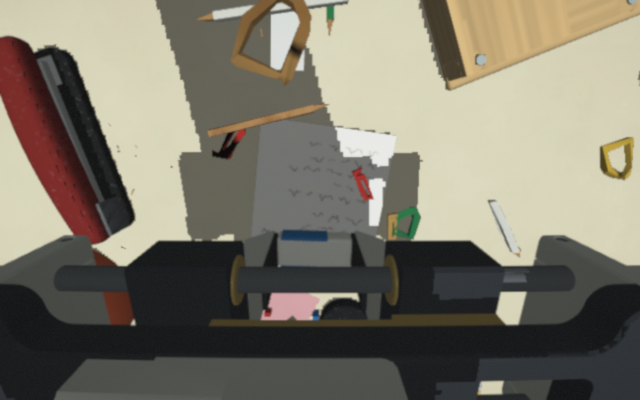

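```bash
python3 - <<'E'
from h import *
p,d,c=load('w5');X=cloud(c,d)
for uv in [(262,125),(394,136),(255,235),(380,235),(362,185),(270,40),(60,130),(30,80),(290,305),(340,308),(405,225)]: print(uv,X[uv[1],uv[0]])
print(proj(c,[[.69,-.122,.009],[.754,-.122,.009],[.627,-.122,.009],[.69,-.07,.009],[.69,-.172,.009]]))
print(proj(c,[[.6874,-.1216,.0662]]))
look('notepad','wrist');r=masks_of('notepad','wrist')
for q in r[:3]:
    ys,xs=np.where(q['region']);print(q['score'],xs.min(),xs.max(),ys.min(),ys.max())
p,d,c=load('h_scene')
q=proj(c,[[.69,-.122,.009]])[0];print(q)
im=cv2.resize(p[90:230,230:430,::-1],None,fx=4,fy=4,interpolation=cv2.INTER_CUBIC);cv2.circle(im,tuple(((q-[230,90])*4).astype(int)),5,(0,0,255),2);cv2.imwrite('pics/sc.png',im)
E
```

```text
(262, 125) [ 0.6164 -0.1579  0.006 ]
(394, 136) [ 0.6279 -0.0618  0.008 ]
(255, 235) [ 0.7023 -0.1711  0.0071]
(380, 235) [ 0.7091 -0.0685 -0.0011]
(362, 185) [ 0.6636 -0.085   0.0083]
(270, 40) [ 0.5582 -0.1487 -0.0019]
(60, 130) [ 0.6128 -0.2903  0.0315]
(30, 80) [ 0.5813 -0.2965  0.0377]
(290, 305) [ 0.7736 -0.1478  0.0006]
(340, 308) [ 0.7697 -0.1036  0.0117]
(405, 225) [ 0.7004 -0.0484  0.0002]
[[314.7687 219.5803]
 [317.77   290.679 ]
 [311.3236 137.9625]
 [381.1547 217.4539]
 [251.7872 221.5439]]
[[313.5759 247.7507]]
wrist notepad [(0.58, array([ 0.6549, -0.1218,  0.0103]))]
0.82 251 395 120 237
[313.2568 172.7962]
```

View pics/sc.png

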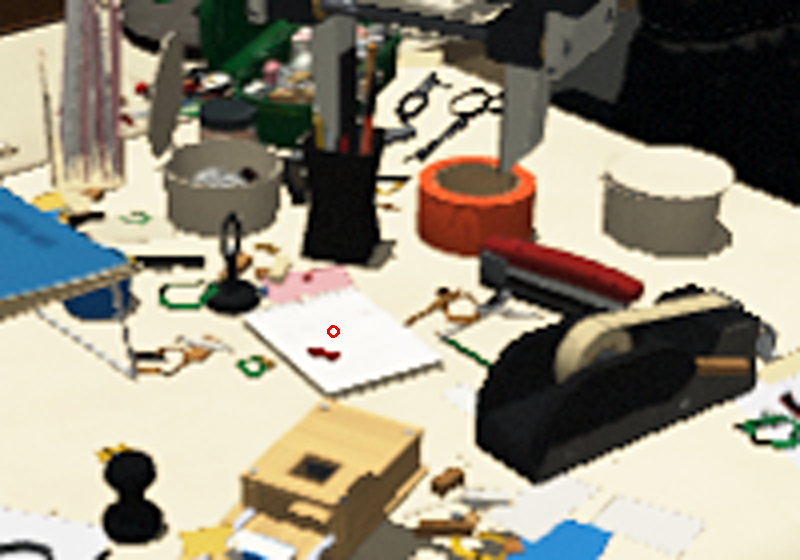

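```bash
python3 -m crank '[[[-0.1,0,2],0,255],[[-0.1,0.05,1.5],0,255],[[-0.1,0,0.8],0,255],[[0,0,0.4],0,255],[[0,0,0.3],0,255]]' 15;  python3 - <<'E'
from h import *
plan([0.69,-0.122,0.014],178)
E
```

```text
clock: 11.8
position: [0.6908, -0.1221, 0.0175]
ee_rot: [-0.075, -3.133, 0.032]
force: [1.1, -0.8, -0.4]
width: 0.471
t 11.8 p [ 0.6908 -0.1221  0.0175] xyaw 177.25 zax [-0.0082 -0.0205 -0.9998] w 0.471 F [ 1.0814 -0.7984 -0.3972]
shift cm before turn [0.0733 0.0123 0.3514]
turn -0.7419940757002583 or 179.25800592429974
shift cm after turn [0.0732 0.0132 0.3514]
```

```bash
python3 -m crank '[[[0,0,0.25],0,255],[[0,0,0.05],0,255],[[0,0,0.05],0,255]]';  python3 -m crank '[[[0,0,0],0,110],[[0,0,0],0,100],[[0,0,0],0,100],[[0,0,-1],0,100],[[0,0,-3],0,100]]';python3 - <<'E'
from h import *
plan([0.56,0.40,0.20],188);print(st()[0]['joints'])
snap('wrist','w6')
E
```

```text
clock: 12.1
position: [0.6908, -0.1223, 0.0145]
ee_rot: [-0.074, -3.133, 0.033]
force: [-0.3, 0.0, -0.9]
width: 0.471
clock: 12.6
position: [0.6888, -0.1216, 0.0522]
ee_rot: [-0.074, -3.128, 0.032]
force: [0.5, -0.4, 0.4]
width: 0.608
t 12.6 p [ 0.6888 -0.1216  0.0522] xyaw 177.29 zax [-0.0134 -0.0201 -0.9997] w 0.608 F [ 0.5346 -0.4319  0.4031]
shift cm before turn [ 15.5122  51.1753 -15.6543]
turn -10.693284167986983 or 169.30671583201303
shift cm after turn [  5.7471  53.1649 -15.6543]
[ 0.32    0.7576 -0.3893  1.5036  0.349   0.962   1.3451]
```

View pics/w6.png

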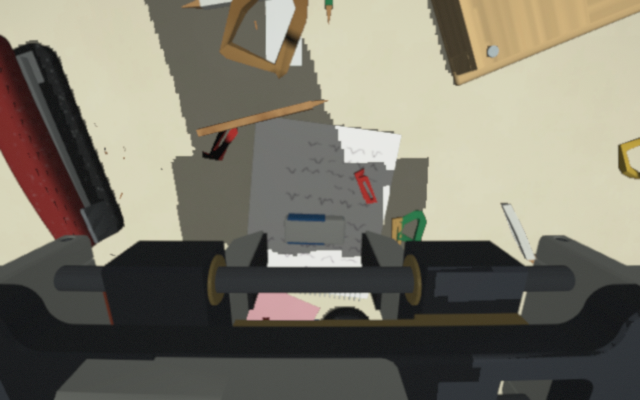

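```bash
python3 -m crank '[[[0.5,0,-4.5],0,100],[[1.2,2,-4],0,100],[[1.3,4,-2.5],0,100],[[1.3,4.2,-2],0,100],[[1.3,4.5,-1.3],0,100]]';  python3 -m crank '[[[1.3,4.6,-0.7],0,100],[[1.3,4.6,0],0,100],[[1.3,4.6,0],0,100],[[1.3,4.6,0],0,100],[[1.3,4.6,0],0,100]]';  python3 -m crank '[[[1.2,4.6,0],0,100],[[1.2,4.6,0],0,100],[[1.2,4.6,0],0,100],[[0,0,0],-8.4,100],[[0,0,0],-2,100]]';python3 - <<'E'
from h import *
plan([0.56,0.40,0.20],188);print(st()[0]['joints'])
snap('wrist','w7');look('bar_mid','wrist')
r=masks_of('bar_mid','wrist')
for q in r[:2]:
    ys,xs=np.where(q['region']);print(q['score'],xs.min(),xs.max(),ys.min(),ys.max())
E
```

```text
clock: 13.15
position: [0.6434, 0.032, 0.1975]
ee_rot: [-0.076, -3.136, 0.032]
force: [0.8, 0.0, 0.6]
width: 0.606
clock: 13.65
position: [0.5886, 0.2657, 0.1982]
ee_rot: [-0.074, -3.134, 0.032]
force: [-0.5, 0.2, 0.1]
width: 0.608
clock: 14.15
position: [0.5581, 0.4061, 0.1951]
ee_rot: [0.224, -3.124, 0.029]
force: [0.4, -1.2, -0.3]
width: 0.611
t 14.15 p [0.5581 0.4061 0.1951] xyaw -171.79 zax [-0.0081 -0.0194 -0.9998] w 0.611 F [ 0.3701 -1.1676 -0.2608]
shift cm before turn [-0.0961 -0.6389 -0.4781]
turn 0.22373038246568672 or -179.77626961753433
shift cm after turn [-0.0986 -0.6385 -0.4781]
[-0.4023  0.6361 -0.5281  1.3799  0.3302  1.2324  0.7536]
wrist bar_mid [(0.77, array([0.4833, 0.4259, 0.0103]))]
0.98 332 355 70 185
0.38 64 121 159 194
```

View pics/w7.png

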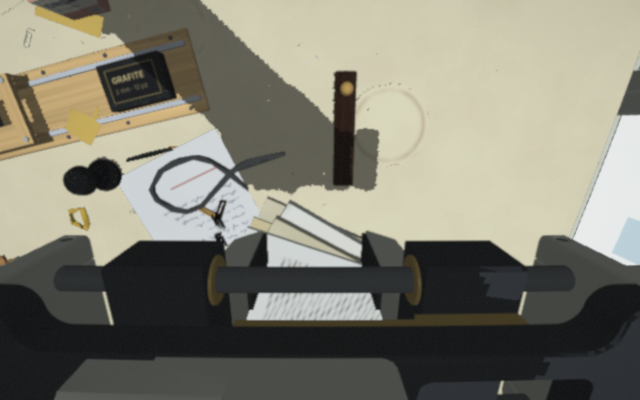

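```bash
python3 - <<'E'
from h import *
p,d,c=load('w7');X=cloud(c,d)
cv2.imwrite('pics/w7c.png',cv2.resize(p[60:200,300:400,::-1],None,fx=4,fy=4,interpolation=cv2.INTER_CUBIC))
for uv in [(300,200),(275,200),(320,230),(300,260),(340,225),(360,255)]: print(uv,X[uv[1],uv[0]])
P=[]
for n in('h_scene','h_side'):
    p,d,c=load(n);P.append(cloud(c,d)[d>0])
P=np.vstack(P)
print('y',np.arange(.6,.28,-.02).round(2))
for x in np.arange(.40,.66,.02):
    row=''
    for y in np.arange(.6,.28,-.02):
        m=(abs(P[:,0]-x)<.01)&(abs(P[:,1]-y)<.01)&(P[:,2]>-.02)&(P[:,2]<.4)
        row+='%4s'%(int(1000*np.percentile(P[m,2],98)) if m.sum()>1 else '.')
    print('%.2f'%x,row)
E
```

```text
(300, 200) [ 0.586   0.3889 -0.0003]
(275, 200) [0.5893 0.358  0.0045]
(320, 230) [0.6111 0.4183 0.0288]
(300, 260) [0.6409 0.3997 0.0543]
(340, 225) [ 0.6126  0.4451 -0.0028]
(360, 255) [0.559  0.4343 0.1943]
y [0.6  0.58 0.56 0.54 0.52 0.5  0.48 0.46 0.44 0.42 0.4  0.38 0.36 0.34
 0.32 0.3 ]
0.40    2   1   2   2   1   2   1   2   2   2   2   3   3   3   2   3
0.42    2   2   2   2   1   2   2   2   9  12   3   2   2   2   3   2
0.44    2   2   2   1   2   2   2   2  13  31  13   2   3   3   3   1
0.46    2   2   2   1   2   2   3   2  13  30   2   2   2   3   2   1
0.48    2   2   2   1   2   2   3   2  14  14   3   2   3   3   2   1
0.50    2   2   1   1   2   2   2   3  14  14   2   2   3   2   2   1
0.52    2   2   1   2   1   2   2   3  14  14   2   2   6   3   1   1
0.54    2   1   1   1   2   2   2   2  14  14   3   3   6   7   6   3
0.56    2   1   1   2   2   2   2   2  14  13   2   2   3   2   5   8
0.58    2   1   1   1   2   2   1   2   2   3  31  32  13  11   7   6
0.60    1   1   2   1   2   2   3   2  31  32  48  49  50  54   3   5
0.62    1   1   1   2   3  23  32  43  55  56  56  56  57  56   3   5
0.64    2  12  13  55  56  56  57  57  58  58  57  57  57  57  55   6
```

View pics/w7c.png

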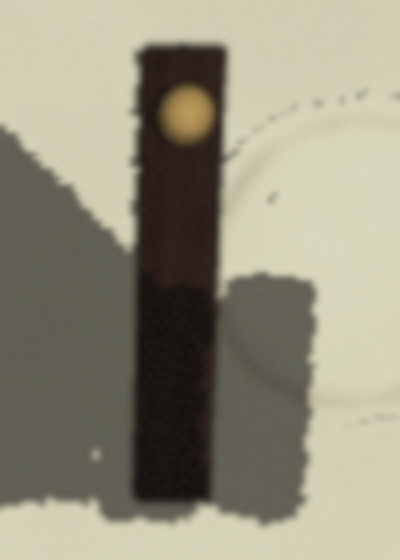

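```bash
python3 - <<'E'
from h import *
p,d,c=load('w7')
W=onz(c,np.array([(139,46),(226,46),(213,498),(134,498)])/4+[300,60],.012);print(W)
a=(W[0]+W[1])/2;b=(W[2]+W[3])/2;m=(a+b)/2;e=b-a;y=np.degrees(np.arctan2(e[1],e[0]));print(m,np.linalg.norm(e),np.linalg.norm(W[0]-W[1]),y)
plan([m[0],m[1],.06],y+180)
E
```

```text
[[0.4321 0.4077 0.012 ]
 [0.4287 0.4312 0.012 ]
 [0.5537 0.4502 0.012 ]
 [0.5572 0.4267 0.012 ]]
[0.493 0.429 0.012] 0.1264619291140485 0.023756694298572068 8.628866735676628
t 14.3 p [0.5597 0.4034 0.195 ] xyaw -172.38 zax [-0.0078 -0.0201 -0.9998] w 0.606 F [-0.4012  0.5191  0.3817]
shift cm before turn [ 6.1373  3.6743 13.5007]
turn -0.9980458631783887 or 179.0019541368216
shift cm after turn [ 6.0723  3.7807 13.5007]
```

```bash
python3 -m crank '[[[2,1.2,4],-1,100],[[2,1.2,4],0,100],[[2,1.3,4],0,100],[[0,0,3],0,100],[[0,0,0],0,100]]' 40; python3 - <<'E'
from h import *
plan([.492,.429,.0025],188.6);print(st()[0]['joints'])
E
```

```text
clock: 14.8
position: [0.4916, 0.4257, 0.0409]
ee_rot: [0.236, -3.118, 0.038]
force: [0.6, -0.1, -0.7]
width: 0.605
t 14.8 p [0.4916 0.4257 0.0409] xyaw -171.36 zax [-0.0128 -0.0256 -0.9996] w 0.605 F [ 0.5529 -0.132  -0.6729]
shift cm before turn [-0.1551  0.4123  3.8252]
turn 0.0644234394420323 or -179.93557656055796
shift cm after turn [-0.1546  0.4124  3.8252]
[-0.4911  0.7331 -0.4901  1.6274  0.4172  0.9159  0.5803]
```

```bash
python3 -m crank '[[[-0.1,0.2,2],0,100],[[0,0.2,1.2],0,100],[[0,0,0.4],0,100],[[0,0,0.1],0,100],[[0,0,0],0,100]]' 40; python3 - <<'E'
from h import *
plan([.492,.429,.0025],188.6)
E
```

```text
clock: 15.3
position: [0.4943, 0.4316, 0.0082]
ee_rot: [0.236, -3.124, 0.03]
force: [1.0, -0.1, -0.6]
width: 0.607
t 15.3 p [0.4943 0.4316 0.0082] xyaw -171.35 zax [-0.0074 -0.0199 -0.9998] w 0.607 F [ 1.0391 -0.0561 -0.6496]
shift cm before turn [ 0.2576 -0.2165  0.5818]
turn 0.06205338831135581 or -179.93794661168863
shift cm after turn [ 0.2573 -0.2168  0.5818]
```

```bash
python3 -m crank '[[[0.1,-0.2,0.4],0,100],[[0,0,0.1],0,100],[[0,0,0],0,180],[[0,0,0],0,255],[[0,0,0],0,255]]' 40; python3 -m crank '[[[0,0,0],0,255],[[0,0,0],0,255],[[0,0,0],0,255]]'; python3 - <<'E'
from h import *
plan([.492,.429,.0025],188.6)
E
```

```text
clock: 15.8
position: [0.4931, 0.4294, 0.0026]
ee_rot: [0.237, -3.123, 0.031]
force: [0.2, -0.8, -0.3]
width: 0.399
clock: 16.1
position: [0.493, 0.4293, 0.0025]
ee_rot: [0.237, -3.123, 0.031]
force: [-0.2, -0.2, 0.1]
width: 0.25
t 16.1 p [0.493  0.4293 0.0025] xyaw -171.31 zax [-0.0081 -0.0205 -0.9998] w 0.25 F [-0.2008 -0.1883  0.0671]
shift cm before turn [ 0.1062 -0.0136 -0.0013]
turn 0.09772440976582956 or -179.90227559023418
shift cm after turn [ 0.1062 -0.0138 -0.0013]
```

```bash
python3 -m crank '[[[0,0,-1],0,255],[[0,0,-3],0,255],[[0,0,-4],8.4,255],[[0,0,-2],8.4,255],[[0,0,0],8.4,255]]' 40; python3 -m crank '[[[0,0,0],8.4,255],[[0,0,0],8.4,255],[[0,0,0],8.4,255],[[0,0,0],8.4,255],[[0,0,0],8.4,255]]'; python3 -m crank '[[[0,0,0],8.4,255],[[0,0,0],3,255],[[0,0,0],0,255]]';python3 - <<'E'
from h import *
plan([.4326,.3008,.06],110.1)
snap('wrist','w8')
E
```

```text
clock: 16.6
position: [0.4951, 0.4334, 0.107]
ee_rot: [-0.46, -3.106, 0.025]
force: [-0.4, 0.3, -0.6]
width: 0.259
clock: 17.1
position: [0.4936, 0.4315, 0.1031]
ee_rot: [1.542, 2.734, -0.034]
force: [-0.7, 0.1, -2.0]
width: 0.255
clock: 17.4
position: [0.4935, 0.4317, 0.103]
ee_rot: [1.797, 2.571, -0.033]
force: [0.1, -0.7, -1.2]
width: 0.254
t 17.4 p [0.4935 0.4317 0.103 ] xyaw 110.09 zax [-0.0081 -0.0202 -0.9998] w 0.254 F [ 0.072  -0.7322 -1.1785]
shift cm before turn [-10.1283 -10.1477   4.6107]
turn -0.01861811098130969 or 179.98138188901868
shift cm after turn [-10.125  -10.151    4.6107]
```

View pics/w8.png

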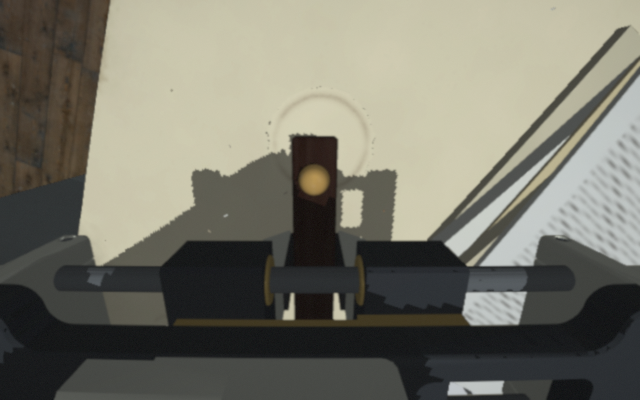

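```bash
python3 - <<'E'
from h import *
p,d,c=load('w8')
cv2.imwrite('pics/w8c.png',cv2.resize(p[120:250,260:370,::-1],None,fx=4,fy=4,interpolation=cv2.INTER_CUBIC))
X=cloud(c,d)
for v in (145,160,200,215,225): print(v,X[v,314])
s,pp,R=st()
W=onz(c,[(291,137),(337,137),(294,220),(336,220)],.1125);print(W)
T=(W-pp)@R*100;print('tool',T)
m1=(T[0]+T[1])/2;m2=(T[2]+T[3])/2;print(m1,m2,np.degrees(np.arctan2((m1-m2)[1],(m1-m2)[0])))
E
```

```text
145 [0.4728 0.4896 0.1099]
160 [0.4755 0.4824 0.1101]
200 [0.4829 0.462  0.1095]
215 [0.4858 0.4541 0.11  ]
225 [0.4879 0.4485 0.1099]
[[0.4607 0.4896 0.1125]
 [0.4821 0.4975 0.1125]
 [0.4764 0.4485 0.1125]
 [0.4977 0.4564 0.1125]]
tool [[ 6.5668 -1.0962 -1.0519]
 [ 6.5656  1.1845 -1.0852]
 [ 2.1658 -1.042  -0.9815]
 [ 2.174   1.2257 -1.0147]]
[ 6.5662  0.0442 -1.0686] [ 2.1699  0.0918 -0.9981] -0.6212738124825078
```

View pics/w8c.png

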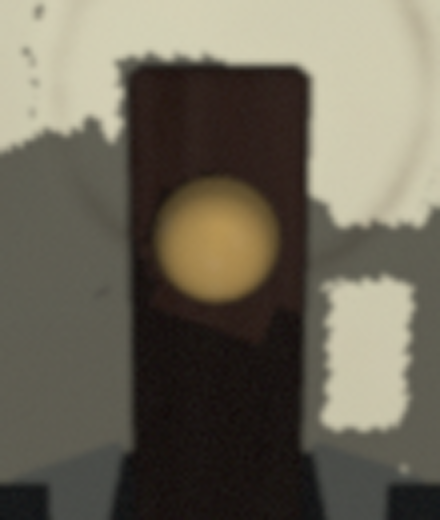

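```bash
python3 -m crank '[[[-2.5,-2.5,0.6],0,255],[[-2.5,-2.5,1],0,255],[[-2.5,-2.5,1],0,255],[[-2.5,-2.6,1],0,255],[[0,0,0.4],0,255]]' 40;python3 - <<'E'
from h import *
plan([.4326,.3008,.0125],110.1)
snap('side','s9');snap('scene','c9')
p,d,c=load('s9');cv2.imwrite('pics/s9c.png',cv2.resize(p[170:310,240:440,::-1],None,fx=4,fy=4,interpolation=cv2.INTER_CUBIC))
p,d,c=load('c9');cv2.imwrite('pics/c9c.png',cv2.resize(p[170:310,180:380,::-1],None,fx=4,fy=4,interpolation=cv2.INTER_CUBIC))
E
```

```text
clock: 17.95
position: [0.4305, 0.2961, 0.0647]
ee_rot: [1.798, 2.57, -0.043]
force: [0.6, -0.0, -1.1]
width: 0.254
t 17.95 p [0.4305 0.2961 0.0647] xyaw 110.06 zax [-0.0117 -0.0256 -0.9996] w 0.254 F [ 0.5767 -0.0095 -1.1095]
shift cm before turn [0.47   0.4629 5.2032]
turn -0.06711379078813536 or 179.93288620921186
shift cm after turn [0.4695 0.4634 5.2032]
```

View pics/s9c.png

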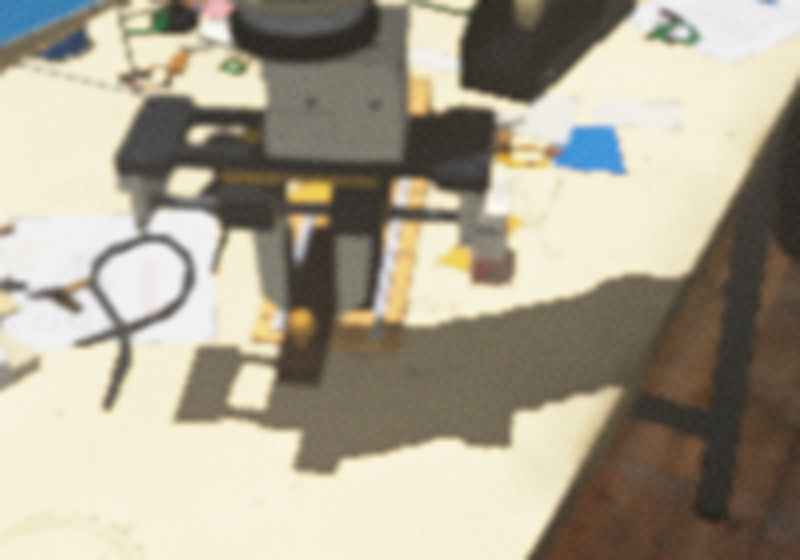

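View pics/c9c.png

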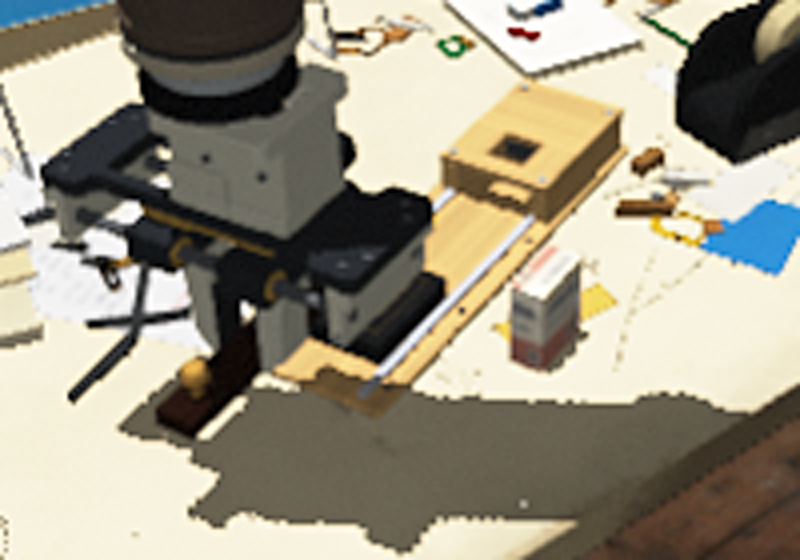

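```bash
python3 -m crank '[[[0.4,0.45,1.5],0,255],[[0,0,2],0,255],[[0,0,1],0,255],[[0,0,0.4],0,255],[[0,0,0],0,255]]' 40;python3 - <<'E'
from h import *
plan([.4326,.3008,.0125],110.1)
E
```

```text
clock: 18.55
position: [0.4352, 0.3065, 0.0157]
ee_rot: [1.796, 2.572, -0.035]
force: [0.9, 0.3, -0.3]
width: 0.258
t 18.55 p [0.4352 0.3065 0.0157] xyaw 110.14 zax [-0.0091 -0.021  -0.9997] w 0.258 F [ 0.9497  0.3197 -0.3048]
shift cm before turn [-0.4433 -0.4389  0.3379]
turn 0.025582623317303654 or -179.9744173766827
shift cm after turn [-0.4435 -0.4387  0.3379]
```

```bash
cat >> h.py <<'E'
M=np.array([.5188,.0655]);A=np.radians(-69.95)
RB=np.array([[np.cos(A),-np.sin(A)],[np.sin(A),np.cos(A)]])
def bp(n=1):
    s,p,R=st();b=(p[:2]-M)@RB*1000;f=np.array(s['force'][:2])@RB
    print('t',round(s['clock'],2),'tcp bridge mm',b,'z',p[2]*1000,'tip x',b[0]+64,'yaw',yaw(R)-110.05,'F',f,s['force'][2],'w',s['width'])
E
python3 -m crank '[[[-0.4,-0.42,0.3],0,255],[[0,0,0],0,255],[[0,0,0],0,255]]' 40;python3 - <<'E'
from h import *
bp()
E
```

```text
clock: 18.85
position: [0.433, 0.3008, 0.0139]
ee_rot: [1.797, 2.57, -0.033]
force: [-0.9, 0.0, -0.4]
width: 0.256
t 18.85 tcp bridge mm [-250.4036    0.0843] z 13.945963275261624 tip x -186.40363941328613 yaw 0.023435614703330998 F [-0.3175 -0.8643] -0.4018775105224536 w 0.25636743511134036
```

```bash
python3 -m crank '[[[-0.4,0,0.1],0,255],[[-0.4,0,0.01],0,255],[[-0.4,0,0.01],0,255],[[-0.4,0,0.01],0,255],[[-0.4,0,0.01],0,255]]' 40;python3 - <<'E'
from h import *
bp()
E
python3 -m crank '[[[-0.4,0,0.01],0,255],[[-0.4,0,0.01],0,255],[[-0.4,0,0.01],0,255],[[-0.4,0,0.01],0,255],[[-0.4,0,0.01],0,255]]' 40;python3 - <<'E'
from h import *
bp();snap('scene','c10');snap('wrist','w10')
p,d,c=load('c10');cv2.imwrite('pics/c10c.png',cv2.resize(p[170:310,180:380,::-1],None,fx=4,fy=4,interpolation=cv2.INTER_CUBIC))
E
```

```text
clock: 19.35
position: [0.4399, 0.2819, 0.0125]
ee_rot: [1.797, 2.571, -0.033]
force: [-1.3, 0.5, -0.5]
width: 0.255
t 19.35 tcp bridge mm [-230.3552    0.076 ] z 12.510198693744014 tip x -166.35519021990123 yaw 0.04212401364850393 F [-0.9376 -1.0465] -0.4619931418495544 w 0.2546968853261358
clock: 19.85
position: [0.4467, 0.2631, 0.0123]
ee_rot: [1.797, 2.571, -0.034]
force: [-0.5, 1.2, -1.2]
width: 0.254
t 19.85 tcp bridge mm [-210.3612    0.0158] z 12.321925004880816 tip x -146.36122138567987 yaw 0.04756583615794341 F [-1.3001 -0.0144] -1.237147094580748 w 0.2542139500342206
```

View pics/c10c.png

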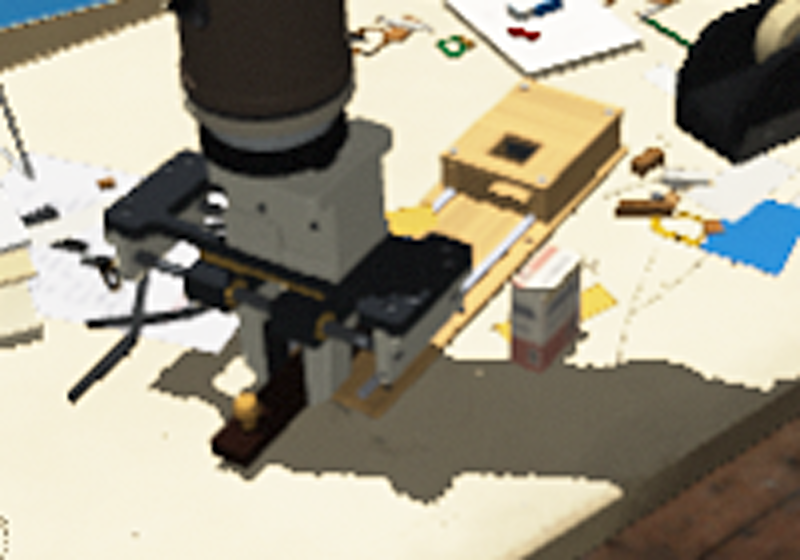

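View pics/w10.png

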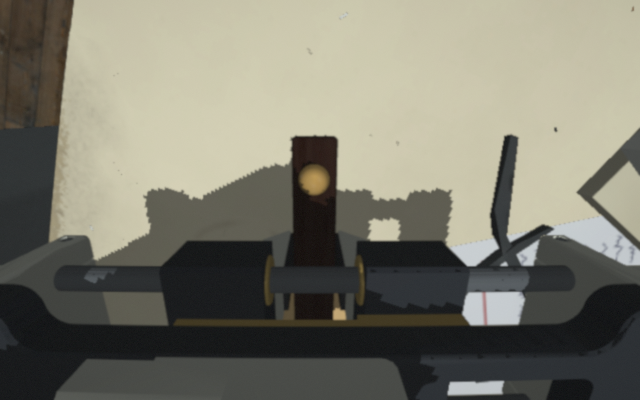

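```bash
python3 -m crank '[[[-0.5,0,0.01],0,255],[[-0.5,0,0.01],0,255],[[-0.5,0,0.01],0,255],[[-0.5,0,0.01],0,255],[[-0.5,0,0.01],0,255]]' 40;python3 -c "
from h import *
bp()"
python3 -m crank '[[[-0.5,0,0.01],0,255],[[-0.5,0,0.01],0,255],[[-0.5,0,0.01],0,255],[[-0.5,0,0.01],0,255],[[-0.5,0,0.01],0,255]]' 40;python3 -c "
from h import *
bp()"
python3 -m crank '[[[-0.5,0,0.01],0,255],[[-0.5,0,0.01],0,255],[[-0.5,0,0.01],0,255],[[-0.5,0,0.01],0,255],[[-0.5,0,0.01],0,255]]' 40;python3 -c "
from h import *
bp();snap('scene','c11');snap('side','s11')
p,d,c=load('c11');cv2.imwrite('pics/c11c.png',cv2.resize(p[170:310,180:380,::-1],None,fx=4,fy=4,interpolation=cv2.INTER_CUBIC))
"
```

```text
clock: 20.45
position: [0.4553, 0.2393, 0.0122]
ee_rot: [1.797, 2.57, -0.034]
force: [-0.8, 0.1, 0.0]
width: 0.256
t 20.45 tcp bridge mm [-185.085    -0.0698] z 12.18010097539939 tip x -121.08496685781483 yaw 0.03885055583255337 F [-0.3646 -0.6717] 0.03061140890739411 w 0.2560863402157126
clock: 20.95
position: [0.4639, 0.216, 0.0121]
ee_rot: [1.797, 2.571, -0.034]
force: [-1.0, 1.2, -0.7]
width: 0.256
t 20.95 tcp bridge mm [-160.1777    0.0189] z 12.12530589058721 tip x -96.17765160359636 yaw 0.04499843954634741 F [-1.4397 -0.576 ] -0.728371803309469 w 0.25620599206512157
clock: 21.45
position: [0.4725, 0.1925, 0.0121]
ee_rot: [1.797, 2.571, -0.034]
force: [-0.4, 0.8, -0.1]
width: 0.252
t 21.45 tcp bridge mm [-135.2246    0.0415] z 12.052888575185285 tip x -71.22455636141058 yaw 0.05138825556916515 F [-0.9164 -0.0659] -0.09786712505321271 w 0.25206428210182363
```

View pics/c11c.png

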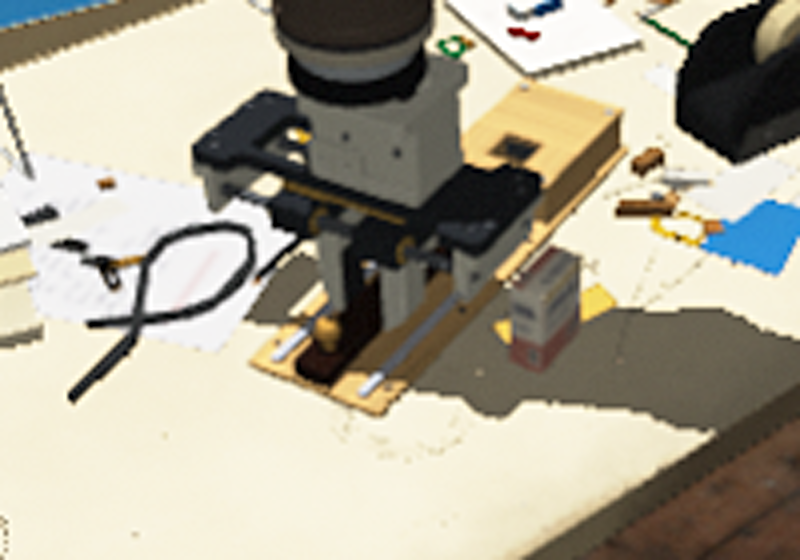

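```bash
python3 -m crank '[[[-0.5,0,0.01],0,255],[[-0.5,0,0.01],0,255],[[-0.5,0,0.01],0,255],[[-0.5,0,0],0,255],[[-0.5,0,0],0,255]]' 40;python3 -c "
from h import *
bp();snap('scene','c12');snap('side','s12')
p,d,c=load('c12');cv2.imwrite('pics/c12c.png',cv2.resize(p[180:240,280:350,::-1],None,fx=8,fy=8,interpolation=cv2.INTER_CUBIC))
p,d,c=load('s12');cv2.imwrite('pics/s12c.png',cv2.resize(p[180:260,290:370,::-1],None,fx=7,fy=7,interpolation=cv2.INTER_CUBIC))
"
```

```text
clock: 22.05
position: [0.4811, 0.1689, 0.0121]
ee_rot: [1.797, 2.57, -0.034]
force: [0.2, 0.5, -1.3]
width: 0.256
t 22.05 tcp bridge mm [-110.0545   -0.0034] z 12.108678978299835 tip x -46.05453332566786 yaw 0.037743864366035496 F [-0.3667  0.3785] -1.337470927321842 w 0.25638220235629755
```

View pics/c12c.png

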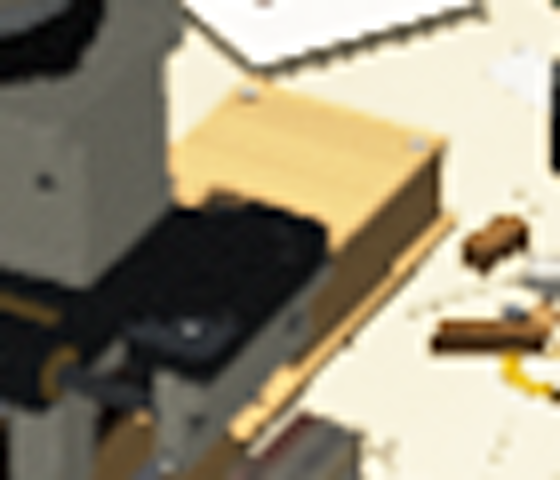

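View pics/s12c.png

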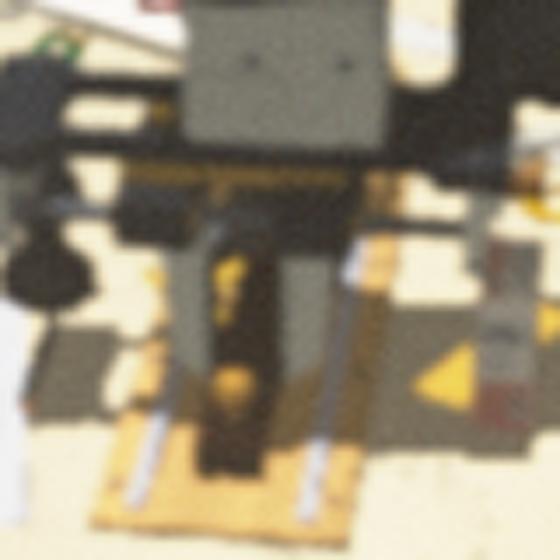

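```bash
cat > chk.py <<'E'
from h import *
import sys
s,p,R=st();b=(p[:2]-M)@RB*1000;f=(np.array(s['force'][:2])@RB)[0]
print('t %.2f tip %.2f z %.2f F %.2f'%(s['clock'],b[0]+64,p[2]*1000,f))
sys.exit(1 if f<-float(sys.argv[1]) else 0)
E
C="python3 chk.py 4"
python3 -m crank '[[[-0.3,0,0],0,255],[[-0.3,0,0],0,255]]' >/dev/null && $C && python3 -m crank '[[[-0.3,0,0],0,255],[[-0.2,0,0],0,255]]' >/dev/null && $C && python3 -m crank '[[[-0.2,0,0],0,255],[[-0.1,0,0],0,255]]'>/dev/null && $C && python3 -m crank '[[[-0.1,0,0.01],0,255],[[-0.05,0,0],0,255]]'>/dev/null && $C
```

```text
t 22.35 tip -40.70 z 12.26 F -1.37
t 22.55 tip -35.29 z 12.31 F -0.19
t 22.75 tip -32.37 z 12.37 F -1.37
t 22.95 tip -31.09 z 12.30 F -0.76
```

```bash
C="python3 chk.py 3"
python3 -m crank '[[[-0.05,0,0],0,255],[[-0.05,0,0],0,255]]' >/dev/null && $C && python3 -m crank '[[[-0.05,0,0],0,255],[[-0.05,0,0],0,255]]' >/dev/null && $C && python3 -m crank '[[[-0.05,0,0],0,255],[[-0.05,0,0],0,255]]' >/dev/null && $C && python3 -m crank '[[[-0.05,0,0],0,255],[[-0.05,0,0],0,255]]' >/dev/null && $C && python3 -m crank '[[[-0.05,0,0],0,255],[[-0.05,0,0],0,255]]' >/dev/null && $C && python3 -m crank '[[[-0.05,0,0.01],0,255],[[-0.05,0,0],0,255]]' >/dev/null && $C && python3 -m crank '[[[-0.05,0,0],0,255],[[-0.05,0,0],0,255]]' >/dev/null && $C && python3 -m crank '[[[-0.05,0,0],0,255],[[-0.05,0,0],0,255]]' >/dev/null && $C && python3 -m crank '[[[-0.05,0,0],0,255],[[-0.05,0,0],0,255]]' >/dev/null && $C && python3 -m crank '[[[-0.05,0,0],0,255],[[-0.05,0,0],0,255]]' >/dev/null && $C
```

```text
t 23.15 tip -30.16 z 12.33 F -1.10
t 23.35 tip -29.09 z 12.31 F -1.01
t 23.55 tip -28.05 z 12.33 F -0.93
t 23.75 tip -27.05 z 12.35 F -0.13
t 23.95 tip -26.03 z 12.36 F -0.45
t 24.15 tip -25.09 z 12.29 F -0.46
t 24.35 tip -24.05 z 12.32 F 0.07
t 24.55 tip -23.05 z 12.32 F -0.58
t 24.75 tip -22.06 z 12.34 F -0.31
t 24.95 tip -21.04 z 12.35 F -0.01
```

```bash
C="python3 chk.py 3"
python3 -m crank '[[[-0.05,0,0],0,255],[[-0.05,0,0],0,255]]' >/dev/null && $C && python3 -m crank '[[[-0.05,0,0],0,255],[[-0.05,0,0],0,255]]' >/dev/null && $C && python3 -m crank '[[[-0.05,0,0],0,255],[[-0.05,0,0],0,255]]' >/dev/null && $C && python3 -m crank '[[[-0.05,0,0],0,255],[[-0.05,0,0],0,255]]' >/dev/null && $C && python3 -m crank '[[[-0.05,0,0],0,255],[[-0.05,0,0],0,255]]' >/dev/null && $C && python3 -m crank '[[[-0.05,0,0.01],0,255],[[-0.05,0,0],0,255]]' >/dev/null && $C && python3 -m crank '[[[-0.05,0,0],0,255],[[-0.05,0,0],0,255]]' >/dev/null && $C && python3 -m crank '[[[-0.05,0,0],0,255],[[-0.05,0,0],0,255]]' >/dev/null && $C && python3 -m crank '[[[-0.05,0,0],0,255],[[-0.05,0,0],0,255]]' >/dev/null && $C && python3 -m crank '[[[-0.05,0,0],0,255],[[-0.05,0,0],0,255]]' >/dev/null && $C
```

```text
t 25.15 tip -20.04 z 12.35 F -0.26
t 25.35 tip -19.55 z 12.41 F -3.47
```

```bash
C="python3 chk.py 6"
python3 -m crank '[[[0,0,0],0,255]]' >/dev/null && $C && python3 -m crank '[[[-0.02,0,0],0,255]]' >/dev/null && $C && python3 -m crank '[[[0,0,0],0,255]]' >/dev/null && $C
```

```text
t 25.45 tip -19.59 z 12.40 F -3.68
t 25.55 tip -19.52 z 12.39 F -4.82
t 25.65 tip -19.54 z 12.39 F -4.83
```

```bash
C="python3 chk.py 7.5"
python3 -m crank '[[[-0.02,0,0],0,255]]' >/dev/null && $C && python3 -m crank '[[[0,0,0],0,255]]' >/dev/null; $C; python3 -m crank '[[[0.1,0,0],0,255],[[0.2,0,0],0,255],[[0.3,0,0],0,255],[[0,0,0],0,255]]'; $C
```

```text
t 25.75 tip -19.51 z 12.43 F -6.65
t 25.85 tip -19.49 z 12.41 F -5.01
clock: 26.25
position: [0.4885, 0.149, 0.0123]
ee_rot: [1.797, 2.571, -0.034]
force: [0.5, 0.2, -1.0]
width: 0.254
t 26.25 tip -24.81 z 12.31 F -0.04
```

```bash
C="python3 chk.py 4"
python3 -m crank '[[[-0.2,0,0],0,255],[[-0.2,0,0],0,255]]' >/dev/null; $C && python3 -m crank '[[[-0.05,0,0],0,255]]' >/dev/null && $C && python3 -m crank '[[[-0.05,0,0],0,255]]' >/dev/null && $C && python3 -m crank '[[[-0.05,0,0],0,255]]' >/dev/null && $C && python3 -m crank '[[[-0.03,0,0],0,255]]' >/dev/null && $C && python3 -m crank '[[[-0.03,0,0],0,255]]' >/dev/null && $C
```

```text
t 26.45 tip -20.31 z 12.38 F -0.70
t 26.55 tip -19.66 z 12.36 F -0.40
t 26.65 tip -19.66 z 12.39 F -1.37
t 26.75 tip -19.58 z 12.41 F -2.99
t 26.85 tip -19.57 z 12.40 F -4.16
```

```bash
python3 -m crank '[[[0.3,0,0],0,255],[[1,0,0],0,255],[[2,0,-0.3],0,255],[[3,0,-2],0,255],[[3,0,-3],0,255]]' 40; python3 - <<'E'
from h import *
plan([.43,.40,.06],110)
snap('scene','c13')
p,d,c=load('c13');cv2.imwrite('pics/c13c.png',cv2.resize(p[170:270,250:350,::-1],None,fx=6,fy=6,interpolation=cv2.INTER_CUBIC))
E
```

```text
clock: 27.35
position: [0.4573, 0.2323, 0.0632]
ee_rot: [1.798, 2.571, -0.039]
force: [0.5, 1.1, -1.4]
width: 0.256
t 27.35 p [0.4573 0.2323 0.0632] xyaw 110.07 zax [-0.011  -0.0223 -0.9997] w 0.256 F [ 0.5203  1.1201 -1.3969]
shift cm before turn [16.6934  3.189  -0.027 ]
turn 0.04858559085782588 or -179.95141440914216
shift cm after turn [16.6961  3.1749 -0.027 ]
```

View pics/c13c.png

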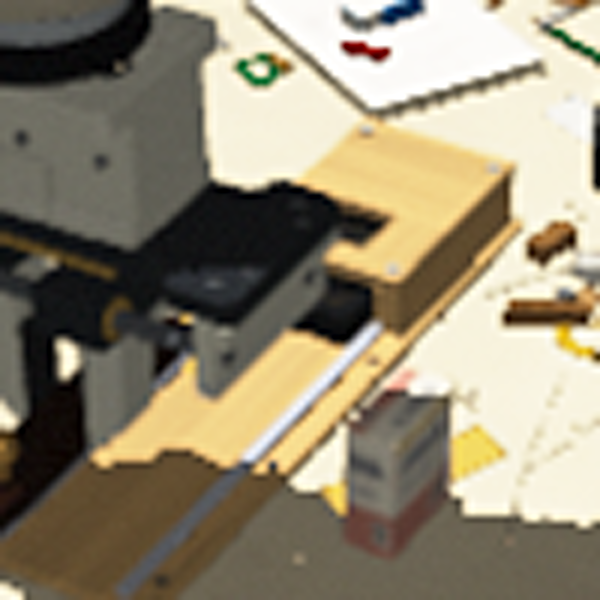

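```bash
python3 -m crank '[[[4.1,0.7,0],0,255],[[4.1,0.8,0],0,255],[[4.1,0.8,0],0,255],[[3.8,0.8,0],0,255],[[0,0,0.5],0,255]]' 40;python3 -m crank '[[[0,0,2],0,255],[[0,0,1.5],0,255],[[0,0,0.5],0,255],[[0,0,0],0,255]]'; python3 - <<'E'
from h import *
plan([.43,.40,.003],110)
E
```

```text
clock: 27.9
position: [0.43, 0.4015, 0.0564]
ee_rot: [1.789, 2.58, -0.026]
force: [0.3, 0.3, -0.7]
width: 0.255
clock: 28.3
position: [0.432, 0.3918, 0.0149]
ee_rot: [1.798, 2.57, -0.037]
force: [-0.5, -1.0, -1.3]
width: 0.256
t 28.3 p [0.432  0.3918 0.0149] xyaw 110.07 zax [-0.0095 -0.0221 -0.9997] w 0.256 F [-0.469  -1.0437 -1.3333]
shift cm before turn [0.8583 0.1171 1.1705]
turn 0.05703403356460361 or -179.9429659664354
shift cm after turn [0.8584 0.1162 1.1705]
```

Lower gently until contact, then release.

```bash
python3 -m crank '[[[0,0,0.6],0,255],[[0,0,0.3],0,255],[[0,0,0.1],0,255],[[0,0,0],0,255]]'; python3 -m crank '[[[0,0,0.05],0,255],[[0,0,0.05],0,255],[[0,0,0],0,255]]'
```

```text
clock: 28.7
position: [0.4324, 0.3925, 0.0059]
ee_rot: [1.797, 2.57, -0.034]
force: [0.5, 0.3, -1.4]
width: 0.256
clock: 29.0
position: [0.4323, 0.3925, 0.0048]
ee_rot: [1.797, 2.571, -0.034]
force: [-0.5, -0.3, -0.5]
width: 0.258
```

```bash
python3 -m crank '[[[0,0,0.1],0,255],[[0,0,0.05],0,255],[[0,0,0],0,255]]';python3 -m crank '[[[0,0,0.03],0,255],[[0,0,0],0,200],[[0,0,0],0,130],[[0,0,0],0,100],[[0,0,0],0,100]]'; python3 -m crank '[[[0,0,-0.5],0,100],[[0,0,-3],0,100],[[0,0,-4],0,100],[[0,0,-4],0,100],[[0,0,-4],0,100]]';python3 - <<'E'
from h import *
plan([.36,.50,.25],110)
snap('wrist','w14')
E
```

```text
clock: 29.3
position: [0.4324, 0.3925, 0.0034]
ee_rot: [1.797, 2.57, -0.033]
force: [0.1, -0.4, 1.4]
width: 0.256
clock: 29.8
position: [0.4321, 0.3925, 0.0029]
ee_rot: [1.797, 2.571, -0.034]
force: [-0.6, 0.9, -0.6]
width: 0.465
clock: 30.3
position: [0.4333, 0.3955, 0.1599]
ee_rot: [1.797, 2.571, -0.034]
force: [0.3, 0.8, 0.7]
width: 0.605
t 30.3 p [0.4333 0.3955 0.1599] xyaw 110.11 zax [-0.0083 -0.0204 -0.9998] w 0.605 F [0.2878 0.8072 0.7018]
shift cm before turn [12.1829 -3.4232 -9.1638]
turn 0.09271128787951914 or -179.90728871212048
shift cm after turn [12.1774 -3.4429 -9.1638]
```

View pics/w14.png

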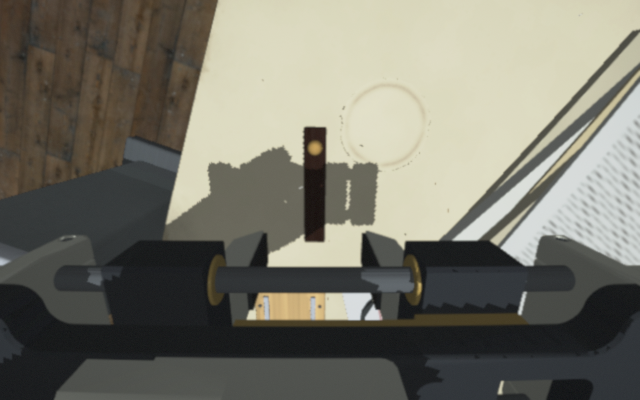

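```bash
python3 -m crank '[[[-2,-0.7,-4],0,100],[[-4,-1.5,-2.5],0,100],[[-4.2,-1.5,-2],0,100],[[-4.2,-1.5,-2],0,100],[[-4.2,-1.5,-2],0,100]]';python3 -m crank '[[[-4.2,-1.5,-0.5],0,100],[[-4.2,-1.5,0],0,100],[[-4,-1.5,0],0,100],[[-2,-0.8,0],0,100],[[0,0,0],0,100]]';python3 - <<'E'
from h import *
plan([.432,.045,.29],110)
snap('wrist','w15');snap('scene','c15');snap('side','s15')
p,d,c=load('w15')
cv2.imwrite('pics/w15c.png',cv2.resize(p[15:255,290:490,::-1],None,fx=2.5,fy=2.5,interpolation=cv2.INTER_CUBIC))
p,d,c=load('c15');cv2.imwrite('pics/c15c.png',cv2.resize(p[130:310,140:400,::-1],None,fx=3,fy=3,interpolation=cv2.INTER_CUBIC))
E
```

```text
clock: 30.85
position: [0.4352, 0.1988, 0.288]
ee_rot: [1.797, 2.571, -0.033]
force: [1.4, -0.0, 0.4]
width: 0.606
clock: 31.35
position: [0.435, 0.0436, 0.2955]
ee_rot: [1.804, 2.565, -0.034]
force: [-0.8, -0.8, -0.1]
width: 0.606
t 31.35 p [0.435  0.0436 0.2955] xyaw 109.77 zax [-0.0077 -0.0213 -0.9997] w 0.606 F [-0.8061 -0.8088 -0.083 ]
shift cm before turn [ 0.241  -0.2309  0.5466]
turn -0.2432945425469419 or 179.75670545745305
shift cm after turn [ 0.2419 -0.2298  0.5466]
```

View pics/w15c.png

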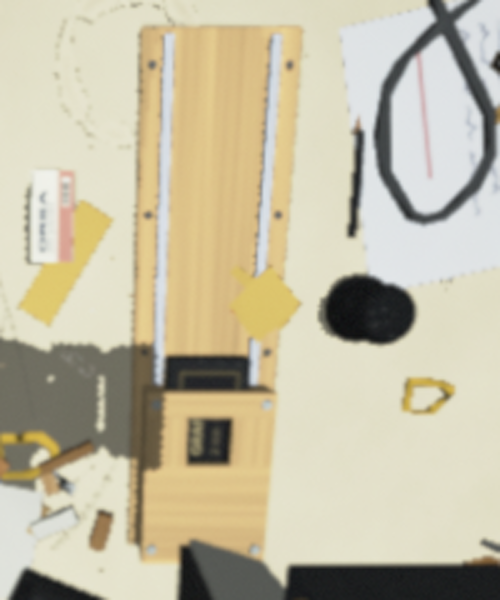

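View pics/c15c.png

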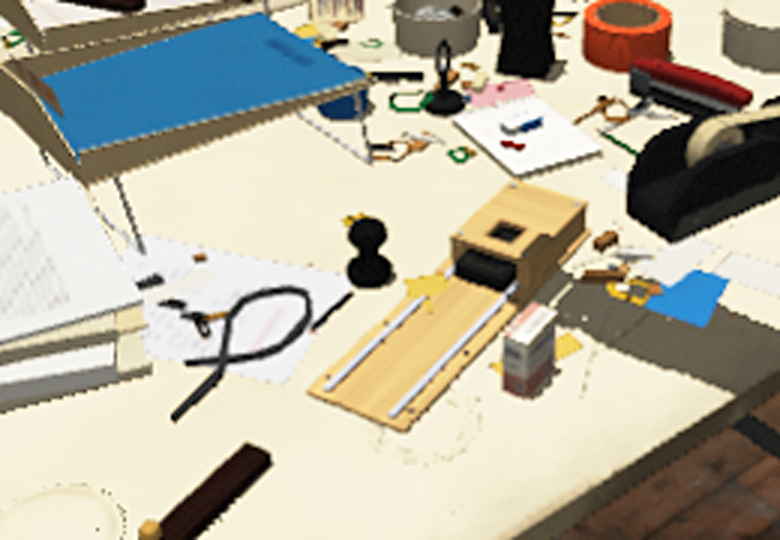

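```bash
python3 - <<'E'
from h import *
p,d,c=load('w15')
W=onz(c,np.array([(168,356),(250,357)])/2.5+[290,15],.022);print('tin rear bridge',(W[:,:2]-M)@RB*1000)
print(monitor.observe()['force']);print(workorder.sign_off())
E
```

```text
tin rear bridge [[-20.237  -25.2736]
 [-19.6135  23.4699]]
[-0.7079  0.4737 -0.2397]
the job is handed in; nothing more can be done
None
```

The job is handed in at about 31.5 s, inside the 72 s limit, with the tin resting against the stop. `sign_off` gives no verdict.

- **Eraser:** I lifted it out of the track and laid it on the notepad. The later pictures show it lying there.
- **Tin:** Only the bar touched it, and I pushed in 0.5 mm steps at the end. The bar met firm resistance with its tip 19.5 mm before the mouth. I read the force as high as about 6.7 N, under the 10 N at which the stop gives way. A second light tap met it at the same place, to within 0.1 mm, so I don't think the stop moved.
- **Squareness:** In the last wrist picture the tin's rear edge sits at x = -20.2 mm and -19.6 mm at its two corners. That puts the front face about 54 mm inside the mouth, within the 50–80 mm given. The stop itself is out of sight, so its contact is judged from force and position only.
- **Bar:** It lies flat on the table, well clear of the bridge.
- **Other things:** The knob and the carton look unmoved in the last pictures. The stapler I only compared by eye in the overview picture.

Three things did not go as planned:
- I first turned the wrist the wrong way and ran into the last joint's end of range, which left the tool tilted about 1.2°. I allowed for that when moving.
- While gripping the eraser I read an upward force of up to 6 N, probably the fingertips touching the rails.
- A yellow patch near the track, not in the list of things, showed up over the eraser. It caused no contact.

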